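Find the free wells by touch and store the two keyed cassettes

ROBOT

A 6-joint arm with a two-finger parallel gripper is mounted at the origin on the work surface. World frame = base frame: x ahead of the robot, y to its left, z up, the work surface at z = 0. Lengths are in m, angles in degrees, forces in N, time in s.
With the tool pointing down it reaches from about 0.3 to 0.75 m from the base axis. Payload 8.5 kg.
Tool frame: the origin (TCP) lies midway between the tips of the shut fingers; the grasp point (between the pads) lies behind it (grasp_offset is the z of the grasp point in the tool frame, in m); z points along the fingers, y is the direction in which the jaws open and shut (so a half turn about z gives the same grasp; the last joint's range is limited). The gripper opens to 85 mm and grips with 20 to 120 N. Pads are 22 mm wide; open, the fingers measure 114 mm over their backs; the gripper's body (76 mm by 85 mm) begins 54 mm behind the grasp point. The pads swing forward as they close: fully open they stand 13 mm farther back than shut.
Start: joints at [56.878, 21.807, 74.336, -0, 83.858, -12.336], TCP at [0.195, 0.514, 0.197] pointing down, gripper open.
Joint ranges: [-178.18, 178.18], [-50.72, 133.34], [12.68, 142.11], [-81.47, 261.47], [9.98, 163.14], [-165.26, 165.26]. Speed limits (degrees/s): [136.94, 136.94, 180, 180, 180, 180].

INTERFACE

Orientations are given as a 3x3 rotation matrix whose columns are the frame's x, y, z axes.
In Python, from rig import * gives the robot as it stands.
- The arm moves only by the shell command python3 -m pendant 'ROWS' [FORCE]. ROWS is JSON, one flat list of numbers, 7 for each row, row after row: the finger opening in mm, from 0 to 85.4, then the shift along the tool's x, y, z in units of 50 mm (1.0 is 50 mm), then the turn, a rotation vector about the tool's x, y, z in units of 8 degrees (1.0 is 8 degrees). In form: [hand, dx, dy, dz, wx, wy, wz, hand, dx, dy, dz, wx, wy, wz, ...]. A call has 1 to 12 rows; each row shifts and turns the commanded pose from where the row before left it, along the tool's axes as they then stand; what a row does not reach is not made up. A row lasts 1/10 s, in which the tool goes at most 50 mm and 8.59 degrees, less where a joint would pass 70% of its speed; a pose out of reach is approached as far as the arm can. A call is refused whole if a number of a shift passes 1 or a number of a turn 1, either way. A call with a gripper value outside its range is refused whole. The fingers move at their own pace and stop on an object; FORCE is the grip in N (left out, the last holds). Time passes only in rows, so rows that do not move let the fingers close. It gives the time, the measured TCP pose, the force and the opening at its end, in the units of the state.
- observe(): the state, without advancing time (a new reading comes with each control period).
- get_image(name): name is "side" or "top"; returns a dict with "frame" (480x640x3 uint8, red, green, blue), "depth" (480x640 float32, m along the optical axis (not along the pixel's ray), 0 where there is no reading), "K" (3x3 intrinsics, pixels), "k1" (the pictures are not rectified: a ray, as slopes to the right and down, at radius r is drawn at 1 + k1 r^2 times it, then the intrinsics apply), "rvec" (rotation vector, rad) and "tvec" (3), from world to camera coordinates, as OpenCV has them. Camera axes: x right, y down, z forward; pixel columns grow to the right and rows downward; lengths in m; the calibration is good to about 2 mm. A picture is of the moment at which its call begins.
- close_job(): hands the job in, once; it reports no verdict.
The state is a dict: "time_s": time; "q": joint angles; "qvel": joint speeds; "joint_efforts": joint torques, N m; "position": TCP position; "tool_rot": TCP orientation; "ft_force": force on the tool from outside, world axes, zero at the start; "wrist_torque": the same for the moment, N m; "grip_width": finger opening in m.
Only numpy, scipy, OpenCV 4.12 (cv2) and the standard library are available. Lean on these libraries where they do the work, as an engineer would, in place of code of your own. Each camera call takes 0.05 s, during which the arm holds its last target.

TASK

Put the two white foil cassettes from the cork board away in the plywood storage box. All six wells are covered by the same grey pads and each row of three has just one empty well: press on the pads to find it, since only the pad of an empty well sinks (the others have glass stored beneath). Turn each cassette so that its notched corner meets the corner block of the row it fits, let it go fully home in that row's empty well, flush with the rim, and leave everything else on the table where it is.

Things in the scene. Friction and masses are not known exactly. Their poses are not given: they have to be found in the camera images.
- box: Fixed plywood box, 202 (x) x 226 (y) x 47 mm high, origin at the centre of its underside, on the table. Six wells, 86 mm along box x, 62 along box y, 10 mm walls: row a on the -x side, row b on the +x side. Each is covered by a grey pad, top 5 mm below the rim. Which well of each row is the empty one varies and cannot be seen. Under the pads of the others lies a block of glass.
- board: Fixed square cork board, 250 x 250 x 8 mm, on which the cassettes start, origin at the centre of its underside. It lies beside the box, to its left or right.
- cassette_a: White cassette 80 (x) x 56 (y) x 35 mm high, plus a black knob 30 x 30 x 40 mm high, square to it, on mid-top. Its (+x,+y) corner has a 24 x 24 mm notch, full height; the other cassette is its mirror image. Origin: centre of the underside, right below the knob. 0.26 to 0.38 kg. Starts upright on the cork, any yaw. Fits only row a, with its axes parallel to the box's: same yaw as the box; 3 mm play each side.
- cassette_b: White cassette 80 (x) x 56 (y) x 35 mm high, plus a black knob 30 x 30 x 40 mm high, square to it, on mid-top. Its (+x,-y) corner has a 24 x 24 mm notch, full height; the other cassette is its mirror image. Origin: centre of the underside, right below the knob. 0.26 to 0.38 kg. Starts upright on the cork, any yaw. Fits only row b, turned half round: yaw of the box plus 180 degrees; 3 mm play each side.
- well_a1 (a point): Mid-mouth of well 1 of row a, at rim height (47 mm), box x -48, y -72 mm. A 21 x 21 mm block, rim high, fills its (+x,+y) corner. If empty, the pad sinks up to 30 mm on a weak spring (0.6 to 1.3 N), under a cassette's weight too, and returns; then the cassette's underside ends 12 mm above the table. If full, it gives 1 mm and a cassette stays 30 mm proud.
- well_a2 (a point): Mid-mouth of well 2 of row a, at rim height (47 mm), box x -48, y 0 mm. A 21 x 21 mm block, rim high, fills its (+x,+y) corner. If empty, the pad sinks up to 30 mm on a weak spring (0.6 to 1.3 N), under a cassette's weight too, and returns; then the cassette's underside ends 12 mm above the table. If full, it gives 1 mm and a cassette stays 30 mm proud.
- well_a3 (a point): Mid-mouth of well 3 of row a, at rim height (47 mm), box x -48, y 72 mm. A 21 x 21 mm block, rim high, fills its (+x,+y) corner. If empty, the pad sinks up to 30 mm on a weak spring (0.6 to 1.3 N), under a cassette's weight too, and returns; then the cassette's underside ends 12 mm above the table. If full, it gives 1 mm and a cassette stays 30 mm proud.
- well_b1 (a point): Mid-mouth of well 1 of row b, at rim height (47 mm), box x 48, y -72 mm. A 21 x 21 mm block, rim high, fills its (-x,+y) corner. If empty, the pad sinks up to 30 mm on a weak spring (0.6 to 1.3 N), under a cassette's weight too, and returns; then the cassette's underside ends 12 mm above the table. If full, it gives 1 mm and a cassette stays 30 mm proud.
- well_b2 (a point): Mid-mouth of well 2 of row b, at rim height (47 mm), box x 48, y 0 mm. A 21 x 21 mm block, rim high, fills its (-x,+y) corner. If empty, the pad sinks up to 30 mm on a weak spring (0.6 to 1.3 N), under a cassette's weight too, and returns; then the cassette's underside ends 12 mm above the table. If full, it gives 1 mm and a cassette stays 30 mm proud.
- well_b3 (a point): Mid-mouth of well 3 of row b, at rim height (47 mm), box x 48, y 72 mm. A 21 x 21 mm block, rim high, fills its (-x,+y) corner. If empty, the pad sinks up to 30 mm on a weak spring (0.6 to 1.3 N), under a cassette's weight too, and returns; then the cassette's underside ends 12 mm above the table. If full, it gives 1 mm and a cassette stays 30 mm proud.
- flux_jar: Bystander: amber jar, 48 mm across, 65 mm high, standing on the cork board among the cassettes; origin at its underside. To be left alone.
- tin_cup: Bystander: small steel cup, 52 mm across, 75 mm high, standing on the cork board among the cassettes; origin at its underside. To be left alone.
- can: Bystander: steel can, 90 mm across, 120 mm high, beyond the box and board; origin at its underside. To be left alone.
- spool: Bystander: solder spool, 64 mm across, 50 mm high, beyond the box and board; origin at its underside. To be left alone.
- pliers: Bystander: pliers with black handles, 180 mm long, 14 mm high, lying out at one side; origin on the table under its middle. To be left alone.
- brush: Bystander: brush, about 200 mm long, lying out at one side; origin on the table under its middle. To be left alone.
- carton: Bystander: open orange box 90 x 90 x 70 mm, beyond the box and board; origin at its underside. To be left alone.
Things that resemble listed ones, but are neither listed nor needed, are in the scene too. Leave any green or yellow look-alike of the cassette_a alone. Leave any pink look-alike of the cassette_b alone.

How it is judged:
By the outcome, as a careful person would: the job done as asked, in the order asked, and still so for the second after the job is handed in, with the robot touching nothing.
It also fails if it takes over 72 s, if anything falls off the work surface, if the arm or the gripper's body presses on something with over 40 N, if the wrist force passes 120 N, or if a joint passes its speed limit or range.

## Working session

There is one attempt and no reset: what is moved stays moved. The work goes in short steps, Python scripts to look and compute and a shell command to move; the robot and the scene stay as the last step left them, time stands still between calls to the robot, and variables do not carry over. Pictures are saved under pics/ and viewed, and the job is handed in when it is done.

```bash
ls; mkdir -p pics
python3 - <<'E'
from rig import *
import cv2,numpy as np
s=observe();print(s)
for n in("side","top"):
    d=get_image(n);cv2.imwrite(f"pics/{n}0.png",d["frame"][:,:,::-1]);np.savez(f"{n}0.npz",**d)
    print(n,d["K"],d["k1"],d["rvec"],d["tvec"])
E
```

```text
pics
{'time_s': 0.0, 'q': array([ 5.68777140e+01,  2.18434718e+01,  7.43869389e+01,  1.24306374e-03,
        8.38587212e+01, -1.23357019e+01]), 'qvel': array([-0.01812674,  0.04146113,  0.03815088,  0.01774301,  0.04359445,
       -0.08776839]), 'joint_efforts': array([ 9.86681789e-05, -4.48469174e+01, -2.31263298e+01, -2.72284269e-04,
        4.83468917e-03, -7.87560566e-05]), 'position': array([0.19498392, 0.5138951 , 0.19587571]), 'tool_rot': array([[-9.34907817e-01,  3.54889589e-01, -8.68112823e-04],
       [ 3.54890475e-01,  9.34906992e-01, -1.29107433e-03],
       [ 3.53415908e-04, -1.51512046e-03, -9.99998790e-01]]), 'ft_force': array([ 0.47624334, -0.39681254,  0.02005909]), 'wrist_torque': array([-0.03093415,  0.01192141, -0.0237534 ]), 'grip_width': 0.08554130654820853}
side [[463.06919441   0.         328.46741558]
 [  0.         463.06919441 246.38373356]
 [  0.           0.           1.        ]] 0.039567010821665326 [ 2.08462868 -0.76640687  0.389702  ] [-0.4338071   0.23217294  0.95824886]
top [[524.07546276   0.         318.75373921]
 [  0.         524.07546276 239.58530912]
 [  0.           0.           1.        ]] -0.15336705607732332 [ 2.12858644 -2.09193173  0.20928142] [-0.06147834  0.52672578  1.26516411]
```

View pics/side0.png

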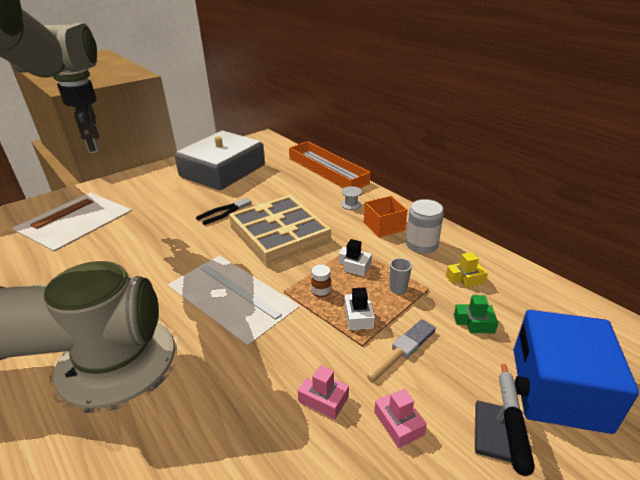

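View pics/top0.png

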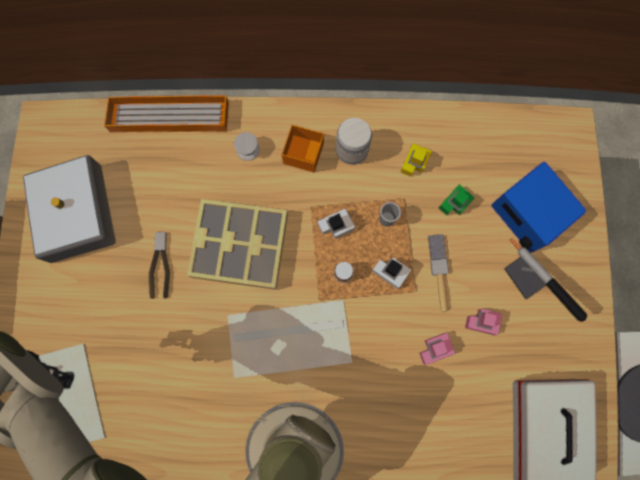

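The top picture shows the box around (238,244) and the cork around (362,248). The white cassettes are at (337,223) and (392,270), with the jar at (344,271) and the cup at (389,213). Next I'll enlarge these areas.

```bash
cat > h.py <<'E'
import numpy as np,cv2
def load(n): return dict(np.load(n))
def RT(d): return cv2.Rodrigues(np.asarray(d["rvec"],float))[0],np.asarray(d["tvec"],float).ravel()
def proj(d,P):
    R,t=RT(d);c=np.atleast_2d(P)@R.T+t;s=c[:,:2]/c[:,2:];r2=(s**2).sum(1,keepdims=True);s=s*(1+d["k1"]*r2)
    K=d["K"];return s*[K[0,0],K[1,1]]+[K[0,2],K[1,2]]
def unp(d,uv,z):
    K=d["K"];s=(np.atleast_2d(uv)-[K[0,2],K[1,2]])/[K[0,0],K[1,1]];s0=s.copy()
    for _ in range(20): s=s0/(1+d["k1"]*(s**2).sum(1,keepdims=True))
    R,t=RT(d);ray=np.c_[s,np.ones(len(s))]@R;o=-R.T@t
    return o+ray*((z-o[2])/ray[:,2])[:,None]
def crop(d,x,y,w,h,f,name):
    im=np.ascontiguousarray(cv2.resize(d["frame"][y:y+h,x:x+w],None,fx=f,fy=f,interpolation=cv2.INTER_CUBIC)[:,:,::-1]);cv2.imwrite(name,im)
E
python3 - <<'E'
from h import *
d=load("top0.npz");crop(d,180,190,120,106,6,"pics/box.png");crop(d,305,190,115,115,5,"pics/cork.png")
d=load("side0.npz");crop(d,280,230,150,110,5,"pics/corks.png")
E
```

```text
(no output)
```

View pics/box.png

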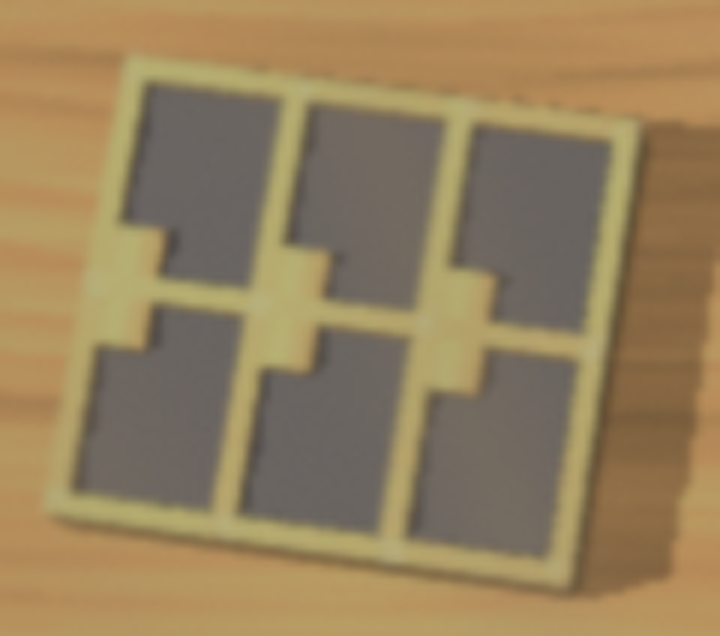

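View pics/cork.png

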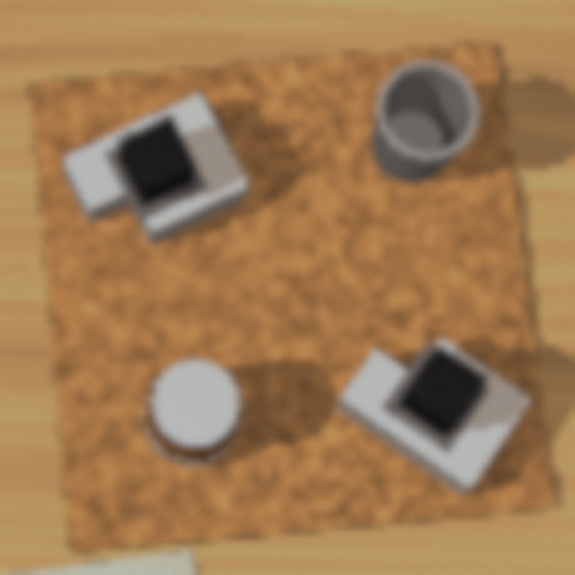

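View pics/corks.png

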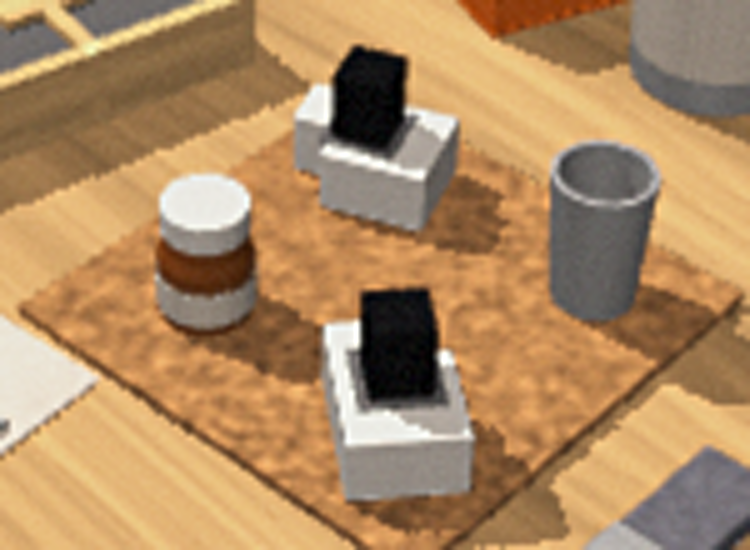

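Cassette_a is the upper-left one, with its notch at the lower left and its x axis pointing about left. Cassette_b is the lower-right one, with its notch at the upper left. The box blocks sit on the +y side of each well. I'll fit these poses using corners and depth.

```bash
cat > fit.py <<'E'
from h import *
from scipy.optimize import least_squares
def pc(d):
    Z=d["depth"].astype(float);v,u=np.mgrid[:480,:640];uv=np.c_[u.ravel(),v.ravel()].astype(float)
    K=d["K"];s=(uv-[K[0,2],K[1,2]])/[K[0,0],K[1,1]];s0=s.copy()
    for _ in range(20): s=s0/(1+d["k1"]*(s**2).sum(1,keepdims=True))
    R,t=RT(d);c=np.c_[s,np.ones(len(s))]*Z.reshape(-1,1);P=(c-t)@R;P[Z.ravel()==0]=np.nan
    return P.reshape(480,640,3)
def rot(a): return np.array([[np.cos(a),-np.sin(a)],[np.sin(a),np.cos(a)]])
def fitpts(obs,model,p0):
    f=lambda p:(model@rot(p[2]).T+p[:2]-obs).ravel()
    r=least_squares(f,p0);return r.x,f(r.x).reshape(-1,2)
def uncrop(pts,f,x0,y0): return (np.array(pts,float)+.5)/f-.5+[x0,y0]
E
python3 - <<'E'
from fit import *
t=load("top0.npz");s=load("side0.npz")
# box rim corners
o=unp(t,uncrop([(130,57),(640,122),(572,592),(48,515)],6,180,190),.047)[:,:2]
m=np.array([[.101,.113],[.101,-.113],[-.101,-.113],[-.101,.113]])
p,r=fitpts(o,m,[.4,.1,-.1]);print("box",p[:2],np.degrees(p[2]));print(r*1e3)
A=np.array([[.04,-.028],[-.04,-.028],[-.04,.028]])
o=unp(t,uncrop([(65,158),(203,93),(248,183)],5,305,190),.043)[:,:2]
p,r=fitpts(o,A,[.4,-.1,2.]);print("a",p[:2],np.degrees(p[2]));print(r*1e3)
B=np.array([[-.04,.028],[-.04,-.028],[.04,.028]])
o=unp(t,uncrop([(470,487),(530,402),(338,400)],5,305,190),.043)[:,:2]
p,r=fitpts(o,B,[.4,-.1,1.1]);print("b",p[:2],np.degrees(p[2]));print(r*1e3)
for n,d in(("top",t),("side",s)):
    P=pc(d)
    for nm,c in(("a",(.43,-.06)),("b",(.36,-.18))):
        q=P.reshape(-1,3);k=(abs(q[:,2]-.083)<.008)&(np.hypot(q[:,0]-c[0],q[:,1]-c[1])<.06)
        print(n,nm,k.sum(),q[k].mean(0) if k.any() else "")
E
```

```text
box [0.51794332 0.15483342] -6.621670047353744
[[-0.20578434  0.4767182 ]
 [-0.22270649 -1.54071817]
 [ 0.99025451 -0.42264246]
 [-0.56176367  1.48664242]]
a [ 0.57157471 -0.0955218 ] 117.3194339427533
[[ 0.12833667  1.27694657]
 [ 1.23057639  0.55050393]
 [-1.3589131  -1.82745047]]
b [ 0.45625809 -0.23654474] 55.73422920357355
[[-1.63074824  0.26777823]
 [ 1.23295689 -0.41220849]
 [ 0.39779138  0.14443027]]
top a 21 [ 0.44510624 -0.10668311  0.07612402]
top b 0 
side a 4 [ 0.43990375 -0.10836479  0.07577825]
side b 0
```

```bash
cat >> fit.py <<'E'
def w(p,m,z): return np.c_[np.atleast_2d(m)@rot(p[2]).T+p[:2],np.full(len(m),z)]
CA=np.array([[.04,-.028],[-.04,-.028],[-.04,.028],[.016,.028],[.016,.004],[.04,.004]])
CB=CA*[1,-1]
SQ=np.array([[1,1],[1,-1],[-1,-1],[-1,1.]])
def overlay(d,x,y,w_,h_,f,name,items):
    im=np.ascontiguousarray(cv2.resize(d["frame"][y:y+h_,x:x+w_],None,fx=f,fy=f,interpolation=cv2.INTER_CUBIC)[:,:,::-1])
    for P,c in items:
        q=(proj(d,P)-[x,y]+.5)*f-.5
        cv2.polylines(im,[np.round(q*8).astype(np.int32)],True,c,1,cv2.LINE_AA,3)
    cv2.imwrite(name,im)
def items(box,a,b,z0=.008):
    it=[(w(box,SQ*[.101,.113],.047),(0,0,255)),(w(box,SQ*[.101,.113],.0),(0,0,120))]
    for i in(-48,48):
        for j in(-72,0,72): it.append((w(box,SQ*[.043,.031]+np.array([i,j])/1e3,.047),(255,0,0)))
    for p,C in((a,CA),(b,CB)):
        it+=[(w(p,C,z0+.035),(0,0,255)),(w(p,C,z0),(0,200,0)),(w(p,SQ*.015,z0+.075),(255,0,255)),(w(p,SQ*.015,z0+.035),(255,255,0))]
    return it
E
python3 - <<'E'
from fit import *
t=load("top0.npz");s=load("side0.npz")
r=np.radians
it=items((.518,.1548,r(-6.6)),(.5716,-.0955,r(117.3)),(.4563,-.2365,r(55.7)))
overlay(t,180,190,240,115,3.3,"pics/o1.png",it)
overlay(t,305,190,115,115,5,"pics/o2.png",it);overlay(s,280,230,150,110,5,"pics/o3.png",it);overlay(s,225,185,110,85,6,"pics/o4.png",it)
E
```

```text
(no output)
```

View pics/o1.png

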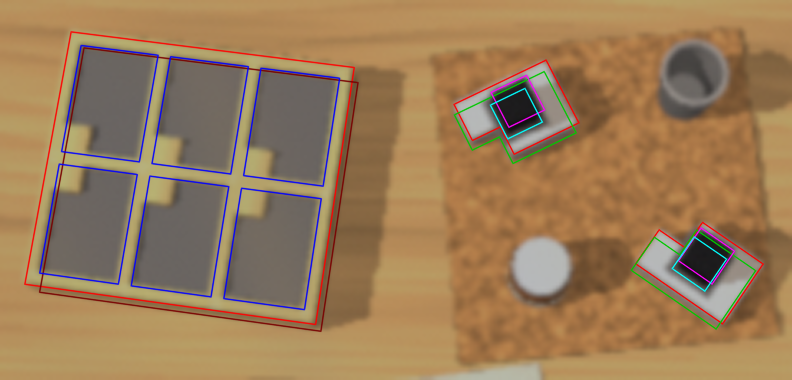

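View pics/o2.png

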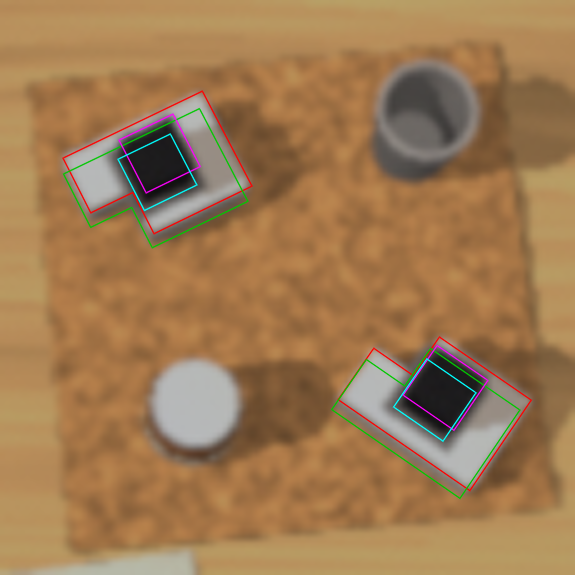

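View pics/o3.png

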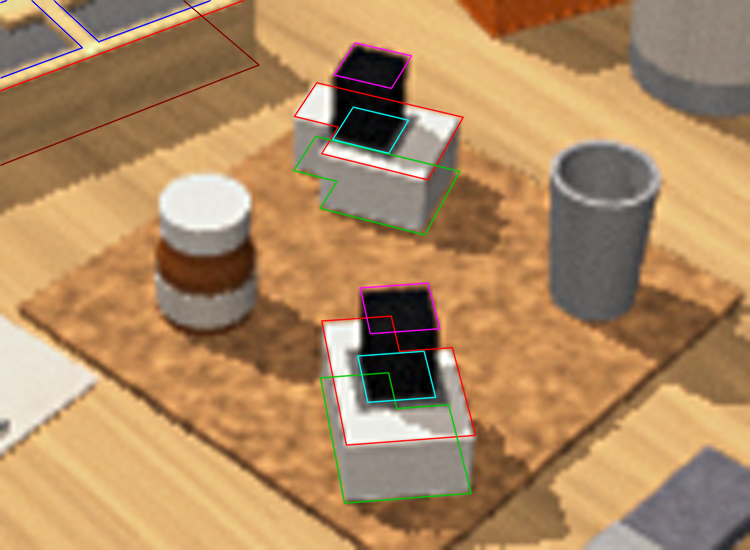

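View pics/o4.png

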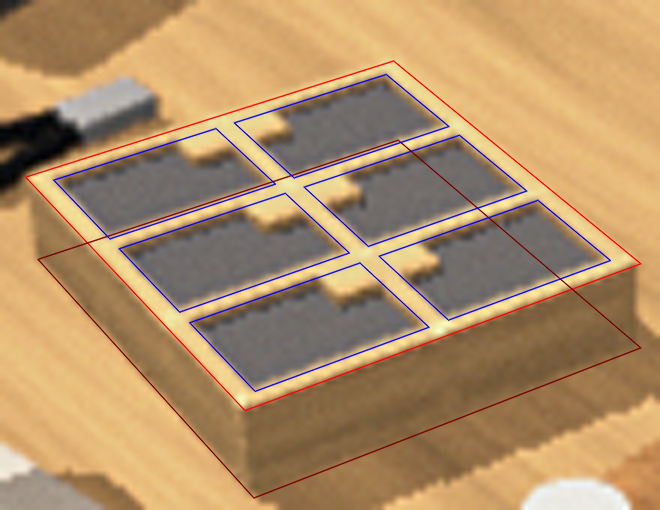

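The overlays agree to about 1–2 mm in both views. Next is a planner that converts targets into tool-axis units, starting with the probes.

```bash
cat > plan.py <<'E'
from fit import *
import rig
BOX=(.518,.1548,np.radians(-6.6));A=(.5716,-.0955,np.radians(117.3));B=(.4563,-.2365,np.radians(55.7))
def well(i,j,dx=0,dy=0): return w(BOX,[[(-.048 if i=='a' else .048)+dx,(j-2)*.072+dy]],.047)[0]
def go(x,y,z,yaw=None,s=None):
    s=s or rig.observe();R=s["tool_rot"];p=s["position"]
    d=R.T@(np.array([x,y,z])-p)/.05
    Y=np.degrees(np.arctan2(R[1,0],R[0,0]))
    print("from",p.round(4),"yaw",Y.round(2),"tilt",(R[:2,2]*57.3).round(2),"t",round(s["time_s"],2),"F",np.round(s["ft_force"],2),"q",np.round(s["q"],1))
    print(" shift units",d.round(3),"rows>=",np.abs(d).max().round(2))
    if yaw is not None:
        dy=(yaw-Y+180)%360-180
        print(" turn wz total units",(-dy/8).round(3))
E
python3 - <<'E'
from plan import *
print([k for k in dir(rig) if not k.startswith('_')], getattr(rig,'grasp_offset',None))
for i in'ab':
  for j in(1,2,3): print(i,j,well(i,j).round(4),"probe",well(i,j,-.008 if i=='a' else .008,-.008).round(4))
p=well('a',3,-.008,-.008);go(p[0],p[1],.09,173.4)
E
```

```text
['MotionError', 'close_job', 'get_image', 'grasp_offset', 'observe'] -0.0187
a 1 [0.462  0.0888 0.047 ] probe [0.4532 0.0818 0.047 ]
a 2 [0.4703 0.1603 0.047 ] probe [0.4615 0.1533 0.047 ]
a 3 [0.4786 0.2318 0.047 ] probe [0.4697 0.2248 0.047 ]
b 1 [0.5574 0.0778 0.047 ] probe [0.5644 0.0689 0.047 ]
b 2 [0.5657 0.1493 0.047 ] probe [0.5727 0.1404 0.047 ]
b 3 [0.574  0.2208 0.047 ] probe [0.581  0.2119 0.047 ]
from [0.195 0.514 0.196] yaw 159.22 tilt [-0.04 -0.06] t 0.1 F [0.44 0.01 0.32] q [ 56.9  21.8  74.4   0.   83.9 -12.3]
 shift units [-7.189 -3.454  2.122] rows>= 7.19
 turn wz total units -1.773
```

```bash
python3 -m pendant '[0,-0.8,-0.38,0.2,0,0,0, 0,-0.8,-0.38,0.2,0,0,0, 0,-0.8,-0.38,0.2,0,0,0, 0,-0.8,-0.38,0.2,0,0,0, 0,-0.8,-0.38,0.2,0,0,0, 0,-0.8,-0.38,0.2,0,0,0, 0,-0.8,-0.38,0.2,0,0,0, 0,-0.8,-0.38,0.2,0,0,0, 0,-0.79,-0.4,0.2,0,0,0, 0,0,0,0,0,0,-0.9, 0,0,0,0,0,0,-0.87, 0,0,0,0,0,0,0]'
python3 -c "
from plan import *
p=well('a',3,-.008,-.008);go(p[0],p[1],.048,173.4)"
```

```text
time_s: 1.3
position: [0.4702, 0.2254, 0.1061]
tool_rot: [[-0.993, 0.115, -0.001], [0.115, 0.993, -0.0], [0.001, -0.0, -1.0]]
ft_force: [0.1, 0.5, 0.7]
grip_width: 0.0005
from [0.4702 0.2254 0.1061] yaw 173.39 tilt [-0.06 -0.01] t 1.3 F [0.12 0.5  0.72] q [ 12.6  24.   87.1   0.   68.9 -70.8]
 shift units [ 0.007 -0.013  1.162] rows>= 1.16
 turn wz total units -0.001
```

```bash
python3 -m pendant '[0,0,0,0.58,0,0,0, 0,0,0,0.58,0,0,0, 0,0,0,0.04,0,0,0, 0,0,0,0.04,0,0,0, 0,0,0,0.04,0,0,0, 0,0,0,0.04,0,0,0, 0,0,0,0.04,0,0,0, 0,0,0,0,0,0,0, 0,0,0,0,0,0,0]'
```

```text
time_s: 2.2
position: [0.4703, 0.2258, 0.0387]
tool_rot: [[-0.993, 0.115, 0.0], [0.115, 0.993, 0.0], [-0.0, 0.0, -1.0]]
ft_force: [-0.1, -0.4, -1.1]
grip_width: 0.0003
```

```bash
python3 -m pendant '[0,0,0,0.04,0,0,0, 0,0,0,0.04,0,0,0, 0,0,0,0.04,0,0,0, 0,0,0,0,0,0,0]'
python3 - <<'E'
from rig import *
import cv2
from h import *
d=get_image("side");np.savez("side1.npz",**d);crop(d,225,120,110,150,4,"pics/p1.png")
print(observe()["ft_force"])
E
```

```text
time_s: 2.6
position: [0.4701, 0.2257, 0.0322]
tool_rot: [[-0.993, 0.115, -0.001], [0.115, 0.993, -0.0], [0.001, -0.0, -1.0]]
ft_force: [0.0, -0.0, 0.1]
grip_width: -0.0
[-0.53326166  0.61041829 -0.08919803]
```

View pics/p1.png

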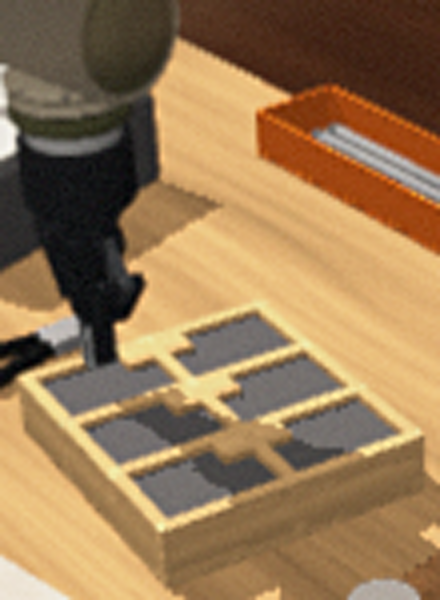

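Run:
```python
from plan import *
d=load("side1.npz")
p=rig.observe()["position"];print(p)
R=rig.observe()["tool_rot"]
base=w((p[0],p[1],0),SQ*.011,p[2])
it=[(base,(0,0,255)),(base+[0,0,.04],(0,255,0)),(w(BOX,SQ*[.043,.031]+np.array([-.048,.072]),.042),(255,0,0)),(w(BOX,SQ*[.043,.031]+np.array([-.048,.072]),.03),(255,255,0))]
overlay(d,225,170,80,70,9,"pics/p2.png",it)
```

```text
[0.47014037 0.22577473 0.03232735]
```

View pics/p2.png

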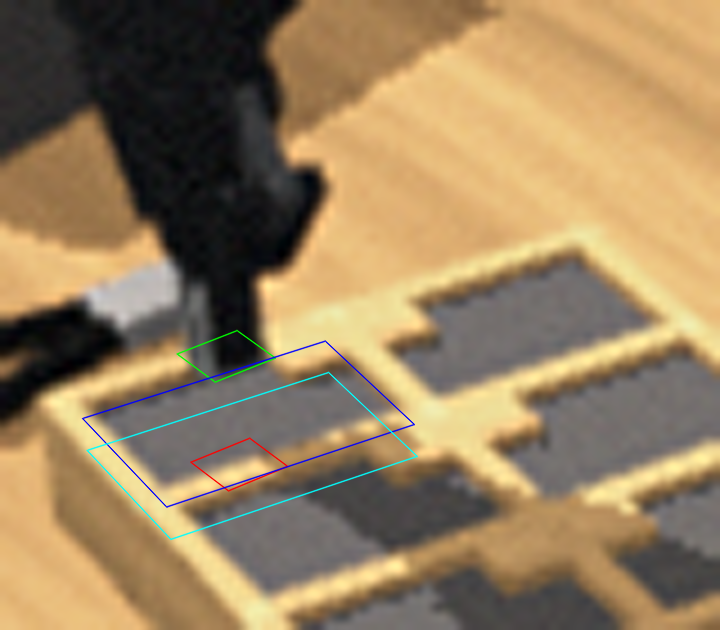

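Run:
```python
from plan import *
for n in("side","top"):
    d=rig.get_image(n);np.savez(n+"2.npz",**d)
    print(n,d["rvec"],d["tvec"],rig.observe()["time_s"],rig.observe()["position"])
    it=items(BOX,A,B)
    p=rig.observe()["position"];b=w((p[0],p[1],0),SQ*.011,p[2]);it+=[(b,(0,255,255)),(b+[0,0,.04],(0,255,0))]
    if n=="side": overlay(d,200,120,150,150,5,"pics/s2.png",it)
    else: overlay(d,150,170,160,140,5,"pics/t2.png",it)
    cv2.imwrite(f"pics/full_{n}2.png",d["frame"][:,:,::-1])
```

```text
side [ 2.08462868 -0.76640687  0.389702  ] [-0.4338071   0.23217294  0.95824886] 2.7 [0.47020578 0.22579771 0.03245082]
top [ 2.12858644 -2.09193173  0.20928142] [-0.06147834  0.52672578  1.26516411] 2.75 [0.47027665 0.22580149 0.03253018]
```

View pics/s2.png

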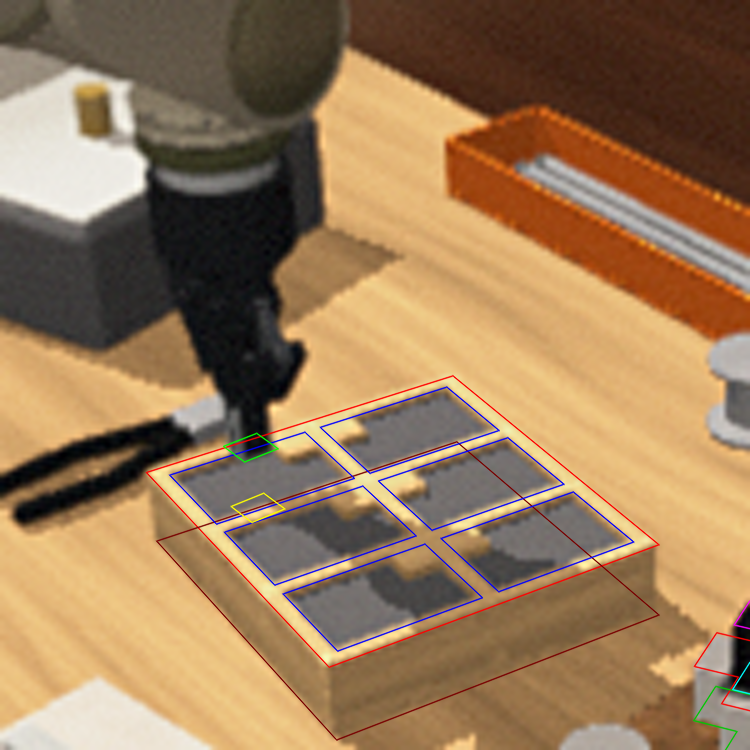

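View pics/t2.png

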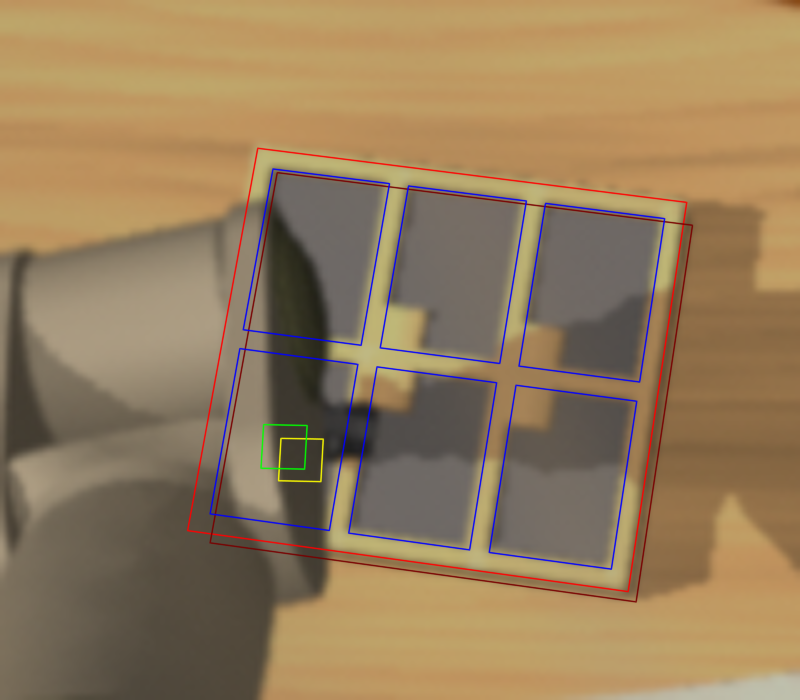

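View pics/full_side2.png

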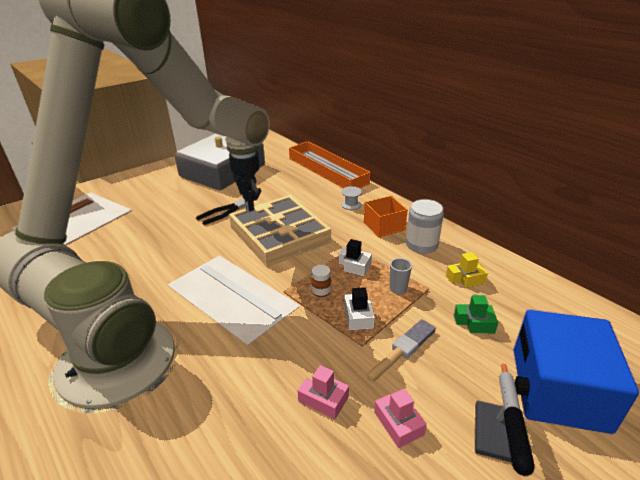

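Run:
```python
from plan import *
d=load("side0.npz")
p=np.array([.195,.5139,.1959])
pts=np.array([p+[0,0,h] for h in(0,.0187,.04,.08)])
print(proj(d,pts))
b=w((p[0],p[1],0),SQ*.005,p[2])
overlay(d,50,60,90,110,5,"pics/g0.png",[(b+[0,0,h],c) for h,c in((0,(0,0,255)),(.0187,(0,255,0)),(.04,(255,0,0)),(.073,(255,255,0)))])
d=load("side2.npz");p=rig.observe()["position"];b=w((p[0],p[1],0),SQ*.005,p[2])
overlay(d,215,130,70,90,7,"pics/g1.png",[(b+[0,0,h],c) for h,c in((0,(0,0,255)),(.0187,(0,255,0)),(.04,(255,0,0)),(.073,(255,255,0)))])
P=pc(d)
for v in (200,204,208,212,214,216,218,220): print(v,[tuple(P[v,u].round(3)) for u in(245,248,251)])
```

```text
[[ 99.85088506 161.75392644]
 [ 97.75981217 155.31619827]
 [ 95.32670768 147.83774531]
 [ 90.60294454 133.35589237]]
200 [(np.float64(0.46), np.float64(0.228), np.float64(0.104)), (np.float64(0.453), np.float64(0.198), np.float64(0.12)), (np.float64(0.457), np.float64(0.188), np.float64(0.123))]
204 [(np.float64(0.459), np.float64(0.229), np.float64(0.091)), (np.float64(0.463), np.float64(0.218), np.float64(0.095)), (np.float64(0.472), np.float64(0.218), np.float64(0.091))]
208 [(np.float64(0.518), np.float64(0.34), np.float64(0.005)), (np.float64(0.461), np.float64(0.218), np.float64(0.083)), (np.float64(0.469), np.float64(0.215), np.float64(0.081))]
212 [(np.float64(0.475), np.float64(0.264), np.float64(0.043)), (np.float64(0.459), np.float64(0.217), np.float64(0.071)), (np.float64(0.489), np.float64(0.254), np.float64(0.042))]
214 [(np.float64(0.469), np.float64(0.254), np.float64(0.044)), (np.float64(0.475), np.float64(0.248), np.float64(0.044)), (np.float64(0.482), np.float64(0.243), np.float64(0.043))]
216 [(np.float64(0.463), np.float64(0.244), np.float64(0.044)), (np.float64(0.469), np.float64(0.238), np.float64(0.044)), (np.float64(0.479), np.float64(0.239), np.float64(0.039))]
218 [(np.float64(0.458), np.float64(0.236), np.float64(0.043)), (np.float64(0.466), np.float64(0.234), np.float64(0.04)), (np.float64(0.472), np.float64(0.227), np.float64(0.041))]
220 [(np.float64(0.454), np.float64(0.23), np.float64(0.04)), (np.float64(0.46), np.float64(0.224), np.float64(0.041)), (np.float64(0.464), np.float64(0.215), np.float64(0.044))]
```

View pics/g0.png

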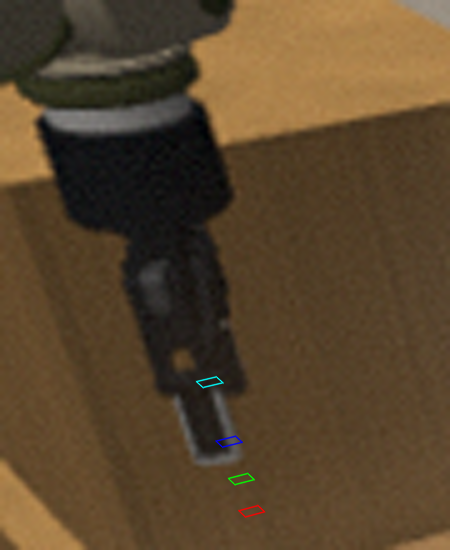

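View pics/g1.png

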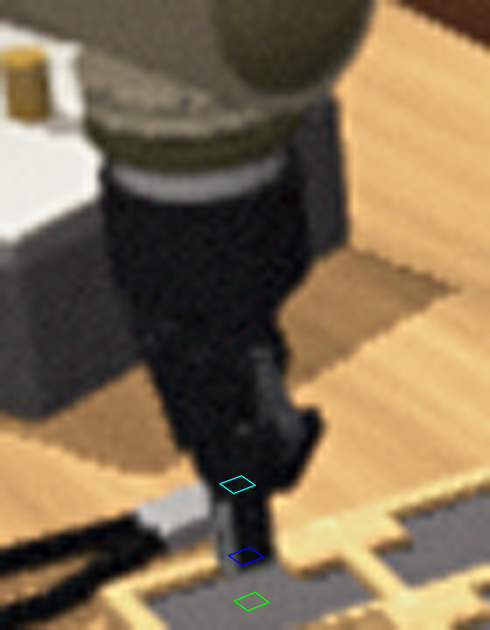

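The side view shows the finger tips still hovering. Depth at (248,212) puts them at z≈0.07 with the pad at 0.042 behind them, while the TCP reads 0.032. So the reported TCP appears to be about 33 mm beyond the visible tips. I'll go down in small steps until I feel contact.

```bash
python3 -m pendant '[0,0,0,0.1,0,0,0, 0,0,0,0.1,0,0,0, 0,0,0,0.08,0,0,0, 0,0,0,0.06,0,0,0, 0,0,0,0,0,0,0]'
python3 - <<'E'
from plan import *
d=rig.get_image("side");np.savez("side3.npz",**d)
p=rig.observe()["position"];print(p)
b=w((p[0],p[1],0),SQ*.011,p[2])
overlay(d,215,130,100,110,6,"pics/g2.png",[(b+[0,0,h],c) for h,c in((0,(0,0,255)),(.033,(0,255,0)))])
P=pc(d)
for v in range(206,232,2): print(v,[tuple(P[v,u].round(3).tolist()) for u in(246,249,252)])
E
```

```text
time_s: 3.25
position: [0.47, 0.2257, 0.015]
tool_rot: [[-0.993, 0.115, -0.001], [0.115, 0.993, -0.0], [0.001, -0.0, -1.0]]
ft_force: [0.6, -0.7, -0.4]
grip_width: -0.0001
[0.47016622 0.22575635 0.01529277]
206 [(0.458, 0.222, 0.089), (0.454, 0.199, 0.101), (0.463, 0.197, 0.098)]
208 [(0.458, 0.223, 0.082), (0.46, 0.21, 0.087), (0.471, 0.213, 0.081)]
210 [(0.459, 0.227, 0.073), (0.461, 0.213, 0.079), (0.471, 0.215, 0.074)]
212 [(0.461, 0.231, 0.064), (0.463, 0.219, 0.069), (0.467, 0.21, 0.071)]
214 [(0.46, 0.231, 0.058), (0.461, 0.216, 0.065), (0.469, 0.213, 0.063)]
216 [(0.465, 0.242, 0.044), (0.464, 0.223, 0.053), (0.471, 0.218, 0.053)]
218 [(0.461, 0.237, 0.041), (0.467, 0.23, 0.042), (0.472, 0.222, 0.044)]
220 [(0.455, 0.227, 0.042), (0.463, 0.223, 0.04), (0.47, 0.219, 0.039)]
222 [(0.451, 0.22, 0.04), (0.452, 0.206, 0.046), (0.46, 0.202, 0.045)]
224 [(nan, nan, nan), (0.445, 0.194, 0.049), (0.454, 0.194, 0.045)]
226 [(0.438, 0.199, 0.043), (0.444, 0.194, 0.042), (0.451, 0.189, 0.042)]
228 [(0.428, 0.183, 0.048), (0.439, 0.186, 0.042), (0.445, 0.179, 0.043)]
230 [(0.425, 0.179, 0.045), (0.435, 0.18, 0.04), (0.439, 0.171, 0.043)]
```

View pics/g2.png

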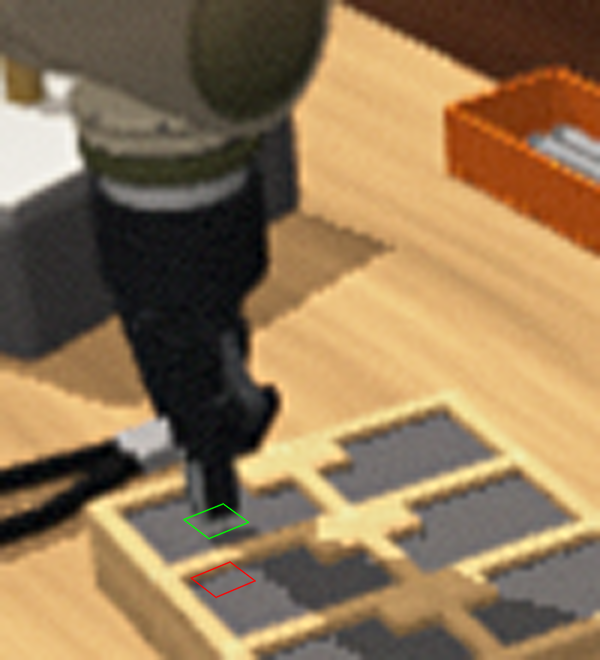

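```bash
python3 -m pendant '[0,0,0,0.04,0,0,0, 0,0,0,0.04,0,0,0, 0,0,0,0.04,0,0,0, 0,0,0,0,0,0,0, 0,0,0,0,0,0,0]'
```

```text
time_s: 3.8
position: [0.4703, 0.2258, 0.0095]
tool_rot: [[-0.993, 0.115, 0.0], [0.115, 0.993, 0.0], [-0.0, 0.0, -1.0]]
ft_force: [0.1, -0.3, -0.5]
grip_width: -0.0001
```

```bash
python3 -m pendant '[0,0,0,0.03,0,0,0, 0,0,0,0.03,0,0,0, 0,0,0,0,0,0,0]'; python3 -m pendant '[0,0,0,0.03,0,0,0, 0,0,0,0,0,0,0]'
```

```text
time_s: 4.1
position: [0.4703, 0.2258, 0.0064]
tool_rot: [[-0.993, 0.115, -0.0], [0.115, 0.993, 0.0], [0.0, 0.0, -1.0]]
ft_force: [-0.1, -0.0, 0.5]
grip_width: -0.0002
time_s: 4.3
position: [0.4704, 0.2258, 0.0062]
tool_rot: [[-0.993, 0.115, 0.001], [0.115, 0.993, 0.0], [-0.001, 0.0, -1.0]]
ft_force: [-3.7, -1.3, 13.7]
grip_width: 0.0
```

Contact with 14 N at a reported z of 0.0062, and stiff, so a3 is full. Taking the pad at about 41 mm, the real tips sit about 35 mm above the reported TCP. Next is a2.

Run:
```python
from plan import *
p=well('a',2,-.008,-.008);go(p[0],p[1],.0262,173.4)
```

```text
from [0.4704 0.2258 0.0062] yaw 173.38 tilt [0.06 0.  ] t 4.3 F [-3.7  -1.29 13.66] q [ 12.6  31.8  93.8  -0.   54.3 -70.7]
 shift units [ 0.01  -1.461 -0.4  ] rows>= 1.46
 turn wz total units -0.002
```

```bash
python3 -m pendant '[0,0,0,-0.4,0,0,0, 0,0.005,-0.73,0,0,0,0, 0,0.005,-0.73,0,0,0,0, 0,0,0,0.15,0,0,0, 0,0,0,0.15,0,0,0, 0,0,0,0.04,0,0,0, 0,0,0,0.04,0,0,0, 0,0,0,0.03,0,0,0, 0,0,0,0,0,0,0]'
```

```text
time_s: 5.2
position: [0.4613, 0.154, 0.0061]
tool_rot: [[-0.994, 0.114, 0.001], [0.114, 0.994, -0.0], [-0.001, -0.0, -1.0]]
ft_force: [-7.9, -2.3, 22.8]
grip_width: -0.0002
```

a2 is stiff too (23 N). I'll check a1.

```bash
python3 -m pendant '[0,0,0,-0.44,0,0,0, 0,0,-0.72,0,0,0,0, 0,0,-0.72,0,0,0,0, 0,0,0,0.2,0,0,0, 0,0,0,0.15,0,0,0, 0,0,0,0.04,0,0,0, 0,0,0,0.03,0,0,0, 0,0,0,0.03,0,0,0, 0,0,0,0,0,0,0]'
python3 - <<'E'
from plan import *
p=well('b',1,.008,-.008);go(p[0],p[1],.0262,173.4)
E
```

```text
time_s: 6.1
position: [0.453, 0.0823, 0.004]
tool_rot: [[-0.993, 0.115, 0.0], [0.115, 0.993, 0.0], [-0.0, 0.0, -1.0]]
ft_force: [-0.7, 0.1, 1.6]
grip_width: -0.0001
from [0.453  0.0823 0.004 ] yaw 173.42 tilt [0.   0.01] t 6.1 F [-0.67  0.1   1.57] q [ -4.5  27.7 103.6   0.   48.6 -87.9]
 shift units [-2.244 -0.012 -0.444] rows>= 2.24
 turn wz total units 0.003
```

a1 sinks at 1.6 N, lower than the hard stops, so it is the empty well. Next is row b.

```bash
python3 -m pendant '[0,0,0,-0.45,0,0,0, 0,-0.75,0,0,0,0,0, 0,-0.75,0,0,0,0,0, 0,-0.74,-0.01,0,0,0,0, 0,0,0,0.2,0,0,0, 0,0,0,0.15,0,0,0, 0,0,0,0.04,0,0,0, 0,0,0,0.03,0,0,0, 0,0,0,0.02,0,0,0, 0,0,0,0,0,0,0]'
```

```text
time_s: 7.1
position: [0.564, 0.0685, 0.0048]
tool_rot: [[-0.993, 0.115, 0.0], [0.115, 0.993, 0.0], [-0.0, 0.0, -1.0]]
ft_force: [-0.2, -0.3, 1.0]
grip_width: 0.0
```

```bash
python3 -m pendant '[0,0,0,0.03,0,0,0, 0,0,0,0.03,0,0,0, 0,0,0,0,0,0,0]'
python3 - <<'E'
from plan import *
d=rig.get_image("side");np.savez("side4.npz",**d);overlay(d,200,120,150,150,5,"pics/s4.png",[])
E
```

```text
time_s: 7.4
position: [0.5642, 0.0684, 0.0014]
tool_rot: [[-0.993, 0.115, 0.0], [0.115, 0.993, 0.0], [-0.0, 0.0, -1.0]]
ft_force: [-0.2, 0.2, 0.6]
grip_width: -0.0003
```

View pics/s4.png

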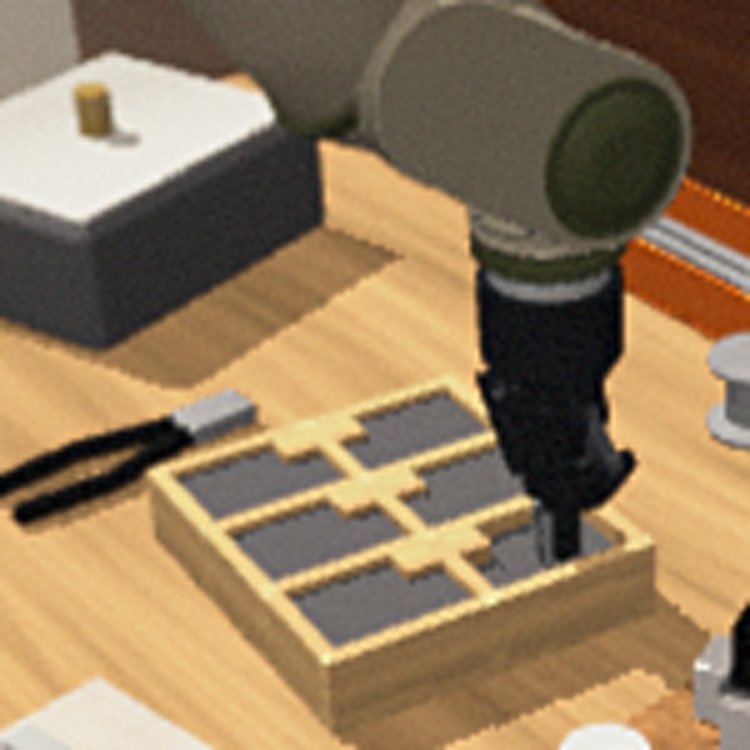

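b1 has visibly sunk, with the fingers at (560,550) inside the well and under 1 N. So the empty wells are a1 and b1. Now picking cassette_a.

Run:
```python
from plan import *
go(A[0],A[1],.09,117.3)
```

```text
from [0.5642 0.0684 0.0015] yaw 173.37 tilt [-0.  0.] t 7.45 F [-1.    0.86  1.04] q [ -5.   35.6  86.3   0.   58.1 -88.4]
 shift units [-0.526 -3.24  -1.771] rows>= 3.24
 turn wz total units 7.009
```

```bash
python3 -m pendant '[0,0,0,-0.8,0,0,0, 0,0,0,-0.97,0,0,0, 55,-0.13,-0.81,0,0,0,0, 55,-0.13,-0.81,0,0,0,0, 55,-0.13,-0.81,0,0,0,0, 55,-0.13,-0.81,0,0,0,0, 55,0,0,0,0,0,1, 55,0,0,0,0,0,1, 55,0,0,0,0,0,1, 55,0,0,0,0,0,1, 55,0,0,0,0,0,1, 55,0,0,0,0,0,1]'
python3 -m pendant '[55,0,0,0,0,0,1, 55,0,0,0,0,0,0]'
python3 - <<'E'
from plan import *
for n in("side","top"):
    d=rig.get_image(n);np.savez(n+"5.npz",**d)
    p=rig.observe()["position"];b=w((p[0],p[1],np.radians(117.3)),SQ*[.011,.0275],p[2]+.04)
    it=items(BOX,A,B)[8:]+[(b,(0,255,255)),(b-[0,0,.03],(0,255,0))]
    overlay(d,*((290,140,150,150,5) if n=="side" else (280,150,130,130,5)),"pics/%s5.png"%n,it)
go(A[0],A[1],.011,117.3)
E
```

```text
time_s: 8.65
position: [0.5713, -0.0956, 0.09]
tool_rot: [[-0.574, 0.819, -0.0], [0.819, 0.574, -0.0], [0.0, -0.0, -1.0]]
ft_force: [-0.5, -0.4, -0.7]
grip_width: 0.0553
time_s: 8.85
position: [0.5713, -0.0956, 0.0899]
tool_rot: [[-0.459, 0.889, -0.0], [0.889, 0.459, -0.0], [0.0, -0.0, -1.0]]
ft_force: [-1.1, 0.3, 0.7]
grip_width: 0.0548
from [ 0.5713 -0.0955  0.09  ] yaw 117.59 tilt [-0.01 -0.  ] t 8.95 F [ 0.45 -0.05 -0.88] q [-21.2  30.1  79.   -0.   70.9 -48.8]
 shift units [-0.002  0.006  1.58 ] rows>= 1.58
 turn wz total units 0.036
```

View pics/side5.png

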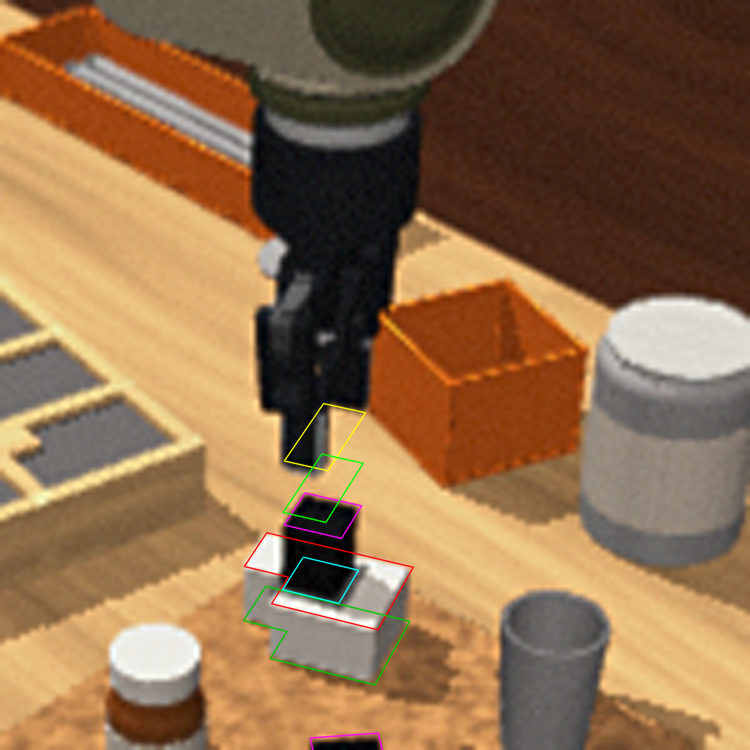

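View pics/top5.png

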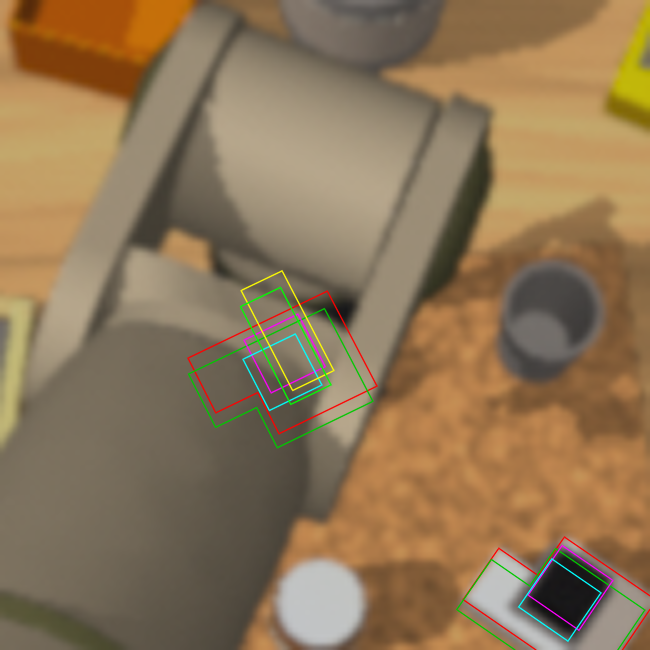

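The open tips are at (305,465), straddling the cassette_a knob at (322,540) and matching the predicted yellow frame. Descending.

```bash
python3 -m pendant '[55,0,0,0.7,0,0,0.03, 55,0,0,0.5,0,0,0, 55,0,0,0.2,0,0,0, 55,0,0,0.18,0,0,0, 55,0,0,0,0,0,0]'
python3 - <<'E'
from plan import *
for n in("side",):
    d=rig.get_image(n);np.savez(n+"6.npz",**d)
    overlay(d,290,190,130,100,6,"pics/%s6.png"%n,items(BOX,A,B)[8:])
E
```

```text
time_s: 9.45
position: [0.5713, -0.0955, 0.0107]
tool_rot: [[-0.457, 0.889, -0.001], [0.889, 0.457, 0.0], [0.0, -0.0, -1.0]]
ft_force: [-0.5, 1.0, -0.2]
grip_width: 0.0551
```

View pics/side6.png

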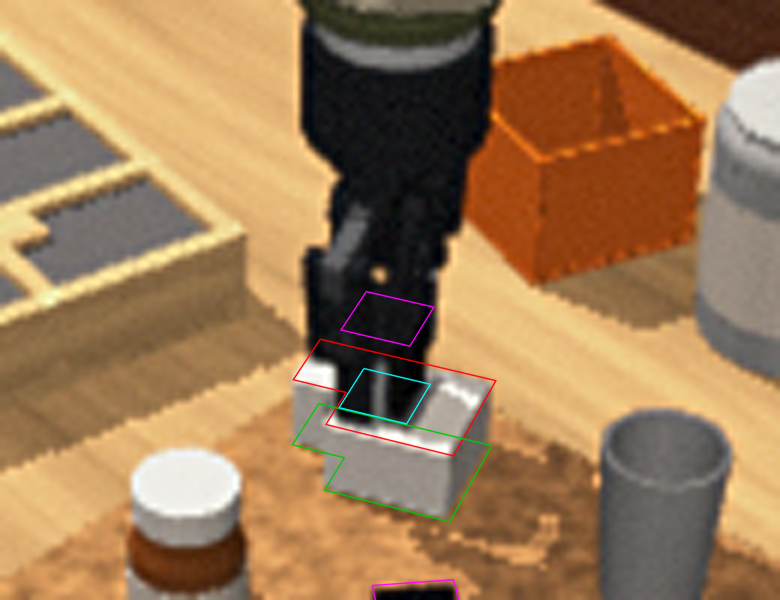

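Fingers straddle the knob with the tips just above the white top. Closing.

```bash
python3 -m pendant '[20,0,0,0,0,0,0, 20,0,0,0,0,0,0, 20,0,0,0,0,0,0, 20,0,0,0,0,0,0]' 80
python3 -m pendant '[20,0,0,-0.5,0,0,0, 20,0,0,-0.8,0,0,0, 20,0,0,-0.8,0,0,0, 20,0,0,0,0,0,0]' 80
python3 - <<'E'
from plan import *
d=rig.get_image("side");np.savez("side7.npz",**d)
p=rig.observe()["position"]
z=p[2]-.0107+.008
overlay(d,290,110,130,120,6,"pics/side7.png",items(BOX,(p[0],p[1],A[2]),B,z)[8:12])
q=well('a',1);go(q[0],q[1],p[2],-6.6)
E
```

```text
time_s: 9.9
position: [0.5719, -0.0958, 0.0122]
tool_rot: [[-0.456, 0.89, 0.002], [0.89, 0.456, -0.001], [-0.002, 0.001, -1.0]]
ft_force: [-0.6, 0.3, 6.5]
grip_width: 0.0294
time_s: 10.3
position: [0.5736, -0.0962, 0.1212]
tool_rot: [[-0.456, 0.89, 0.009], [0.89, 0.456, -0.003], [-0.007, 0.006, -1.0]]
ft_force: [-0.0, -0.3, -4.0]
grip_width: 0.0287
from [ 0.5722 -0.0958  0.118 ] yaw 117.14 tilt [ 0.24 -0.09] t 10.35 F [-0.56  0.61 -3.56] q [-21.2  28.4  76.9   0.   74.4 -48.3]
 shift units [ 4.289 -0.276 -0.015] rows>= 4.29
 turn wz total units 15.468
```

View pics/side7.png

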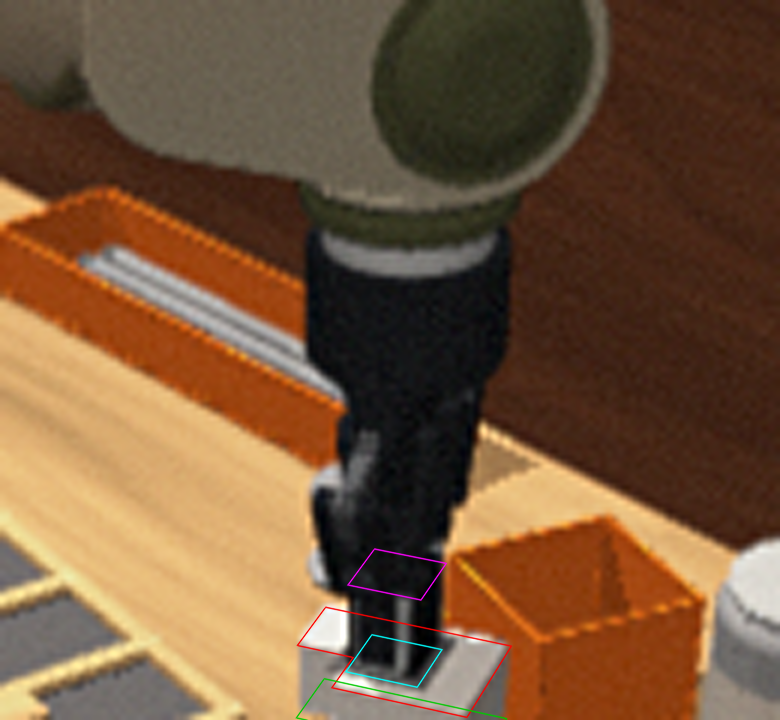

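```bash
python3 -m pendant '[20,0.5,-0.03,0,0,0,0, 20,0.8,-0.05,0,0,0,0, 20,0.8,-0.05,0,0,0,0, 20,0.8,-0.05,0,0,0,0, 20,0.8,-0.05,0,0,0,0, 20,0.59,-0.04,0,0,0,0, 20,0,0,0,0,0,0.9, 20,0,0,0,0,0,1, 20,0,0,0,0,0,1, 20,0,0,0,0,0,1, 20,0,0,0,0,0,1, 20,0,0,0,0,0,1]'
python3 -m pendant '[20,0,0,0,0,0,1, 20,0,0,0,0,0,1, 20,0,0,0,0,0,1, 20,0,0,0,0,0,1, 20,0,0,0,0,0,1, 20,0,0,0,0,0,1, 20,0,0,0,0,0,1, 20,0,0,0,0,0,1, 20,0,0,0,0,0,1, 20,0,0,0,0,0,0.57, 20,0,0,0,0,0,0, 20,0,0,0,0,0,0]'
python3 - <<'E'
from plan import *
q=well('a',1);go(q[0],q[1],.068,-6.6)
p=rig.observe()["position"]
z=p[2]-.0107+.008
for n in("side","top"):
    d=rig.get_image(n);np.savez(n+"8.npz",**d)
    overlay(d,*((230,130,130,120,6) if n=="side" else(170,180,130,120,6)),"pics/%s8.png"%n,items(BOX,(p[0],p[1],BOX[2]),B,z)[:12])
E
```

```text
time_s: 11.55
position: [0.4603, 0.0893, 0.1143]
tool_rot: [[0.348, 0.937, -0.004], [0.937, -0.348, 0.0], [-0.001, -0.004, -1.0]]
ft_force: [-0.1, 0.2, -3.0]
grip_width: 0.0291
time_s: 12.75
position: [0.4608, 0.0893, 0.115]
tool_rot: [[0.994, -0.113, -0.002], [-0.113, -0.994, 0.0], [-0.002, 0.0, -1.0]]
ft_force: [-0.9, -0.7, -3.2]
grip_width: 0.0291
from [0.4608 0.0893 0.115 ] yaw -6.49 tilt [-0.13  0.01] t 12.75 F [-0.89 -0.71 -3.24] q [-3.5 18.7 94.2 -0.  67.2 93. ]
 shift units [0.027 0.006 0.941] rows>= 0.94
 turn wz total units 0.013
```

View pics/side8.png

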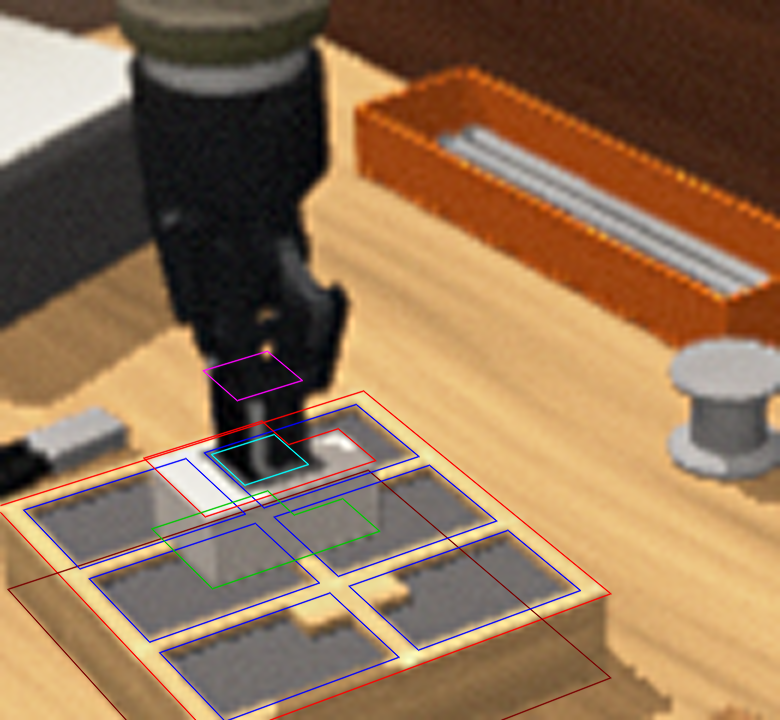

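View pics/top8.png

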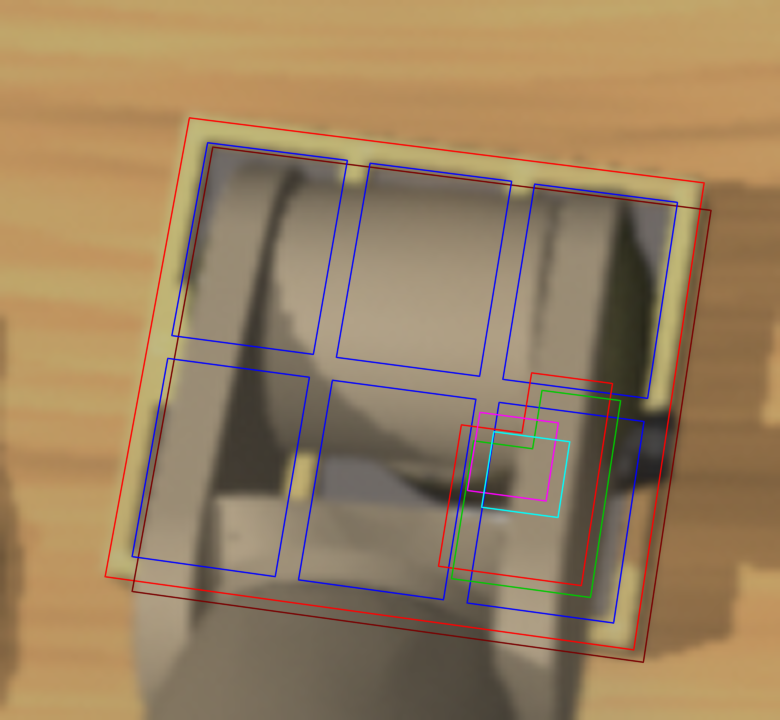

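The cassette in hand follows the prediction to about 1 mm, notch toward +x,+y. I'll lower it to just above the rim and compare again.

```bash
python3 -m pendant '[20,0.025,0.006,0.5,0,0,0.01, 20,0,0,0.5,0,0,0, 20,0,0,0.12,0,0,0, 20,0,0,0,0,0,0]'
python3 - <<'E'
from plan import *
q=well('a',1);go(q[0],q[1],.059,-6.6)
p=rig.observe()["position"]
z=p[2]-.0042
for n in("side","top"):
    d=rig.get_image(n);np.savez(n+"9.npz",**d)
    overlay(d,*((240,170,100,90,8) if n=="side" else(230,200,90,90,7)),"pics/%s9.png"%n,items(BOX,(p[0],p[1],BOX[2]),B,z)[:12])
E
```

```text
time_s: 13.25
position: [0.4623, 0.0888, 0.0596]
tool_rot: [[0.993, -0.116, -0.002], [-0.116, -0.993, 0.0], [-0.002, 0.0, -1.0]]
ft_force: [-0.0, 0.4, -3.0]
grip_width: 0.029
from [0.4623 0.0888 0.0596] yaw -6.67 tilt [-0.11  0.01] t 13.25 F [-0.04  0.41 -3.02] q [-3.6 23.2 98.4  0.  58.5 93.1]
 shift units [-0.006  0.001  0.012] rows>= 0.01
 turn wz total units -0.009
```

View pics/side9.png

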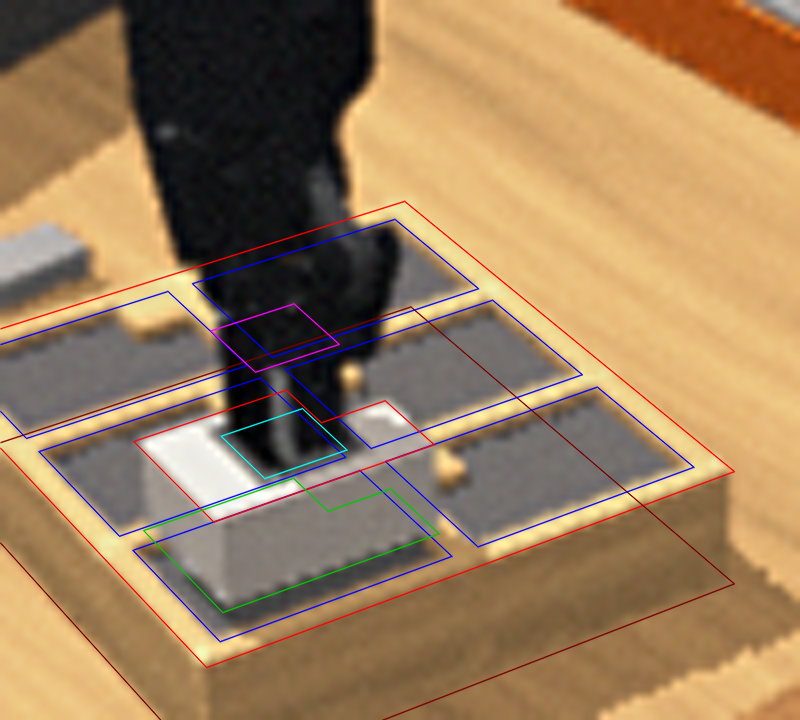

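View pics/top9.png

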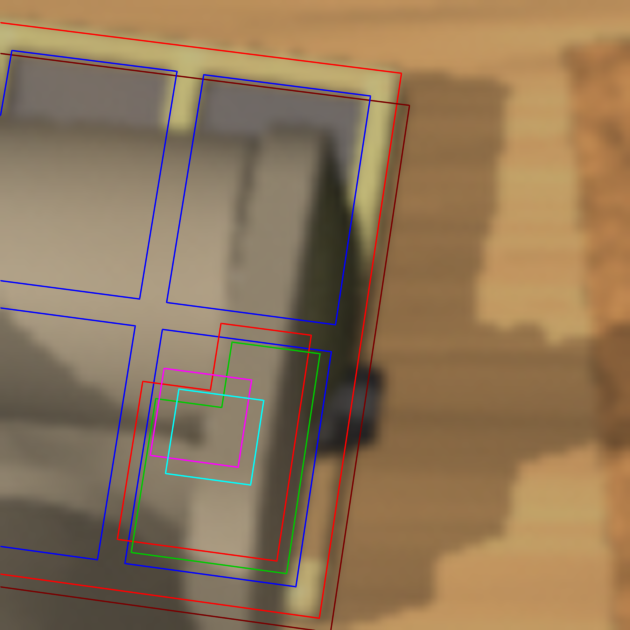

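Run:
```python
from plan import *
d=load("side9.npz")
s=rig.observe();p=s["position"];z=p[2]-.0042
overlay(d,252,212,50,40,16,"pics/z9.png",items(BOX,(p[0],p[1],BOX[2]),B,z)[:10])
d["frame"]=d["frame"];overlay(d,252,212,50,40,16,"pics/z9n.png",[])
print(((proj(d,w((p[0],p[1],BOX[2]),CA,z+.035))-[252,212]+.5)*16-.5).round(0).tolist())
print(((proj(d,w((p[0],p[1],BOX[2]),CA,z))-[252,212]+.5)*16-.5).round(0).tolist())
print(((proj(d,w(BOX,SQ*[.043,.031]+np.array([-.048,-.072]),.047))-[252,212]+.5)*16-.5).round(0).tolist())
```

```text
[[680.0, 208.0], [240.0, 363.0], [79.0, 202.0], [384.0, 100.0], [455.0, 164.0], [583.0, 121.0]]
[[690.0, 387.0], [258.0, 544.0], [99.0, 380.0], [399.0, 276.0], [468.0, 342.0], [594.0, 297.0]]
[[528.0, 269.0], [712.0, 440.0], [248.0, 611.0], [74.0, 428.0]]
```

View pics/z9n.png

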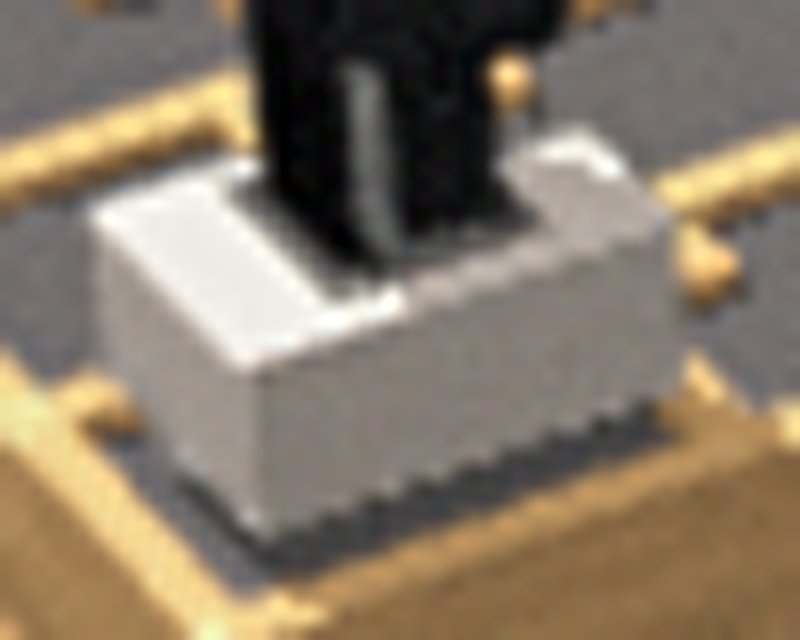

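View pics/z9.png

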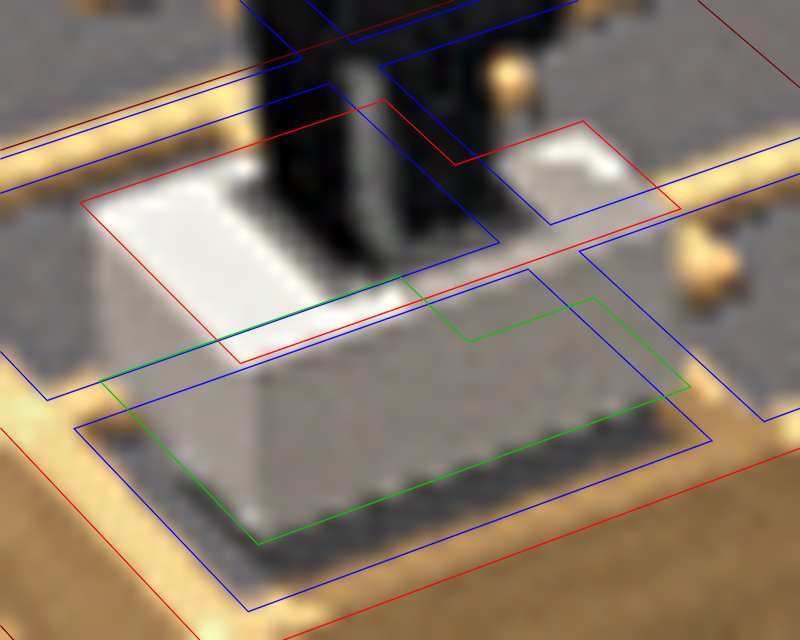

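The cassette matches its predicted outline to about 0.6 px (1 mm) over well a1. Lowering it in.

```bash
python3 -m pendant '[20,0,0,0.15,0,0,0, 20,0,0,0.15,0,0,0, 20,0,0,0.1,0,0,0, 20,0,0,0,0,0,0]'
```

```text
time_s: 13.75
position: [0.4598, 0.0894, 0.0415]
tool_rot: [[0.993, -0.115, -0.004], [-0.115, -0.993, 0.0], [-0.004, 0.0, -1.0]]
ft_force: [-19.2, 3.5, 27.0]
grip_width: 0.0292
```

```bash
python3 -m pendant '[20,0,0,0.12,0,0,0, 20,0,0,0.12,0,0,0, 20,0,0,0.1,0,0,0, 20,0,0,0,0,0,0]'
```

```text
time_s: 14.15
position: [0.4515, 0.09, 0.0257]
tool_rot: [[0.993, -0.112, -0.02], [-0.112, -0.994, -0.0], [-0.02, 0.003, -1.0]]
ft_force: [-55.3, 3.9, 74.4]
grip_width: 0.0291
```

I shouldn't have sent those two together: it jammed, at 74 N with a push toward -x. Backing off.

```bash
python3 -m pendant '[20,0,0,-0.3,0,0,0, 20,0,0,-0.35,0,0,0, 20,0,0,-0.1,0,0,0, 20,0,0,0,0,0,0]'
python3 - <<'E'
from plan import *
q=well('a',1);go(q[0],q[1],.059,-6.6)
p=rig.observe()["position"]
z=p[2]-.0042
for n in("side","top"):
    d=rig.get_image(n);np.savez(n+"10.npz",**d)
    if n=="side":overlay(d,240,170,100,90,8,"pics/%s10.png"%n,items(BOX,(p[0],p[1],BOX[2]),B,z)[:12])
E
```

```text
time_s: 14.55
position: [0.4634, 0.0887, 0.0609]
tool_rot: [[0.993, -0.117, 0.002], [-0.117, -0.993, -0.0], [0.002, -0.0, -1.0]]
ft_force: [0.0, -0.4, -3.7]
grip_width: 0.029
from [0.4634 0.0887 0.0609] yaw -6.7 tilt [ 0.13 -0.01] t 14.55 F [ 0.05 -0.4  -3.65] q [-3.6 23.1 98.3 -0.  58.4 93.1]
 shift units [-0.027  0.002  0.039] rows>= 0.04
 turn wz total units -0.013
```

View pics/side10.png

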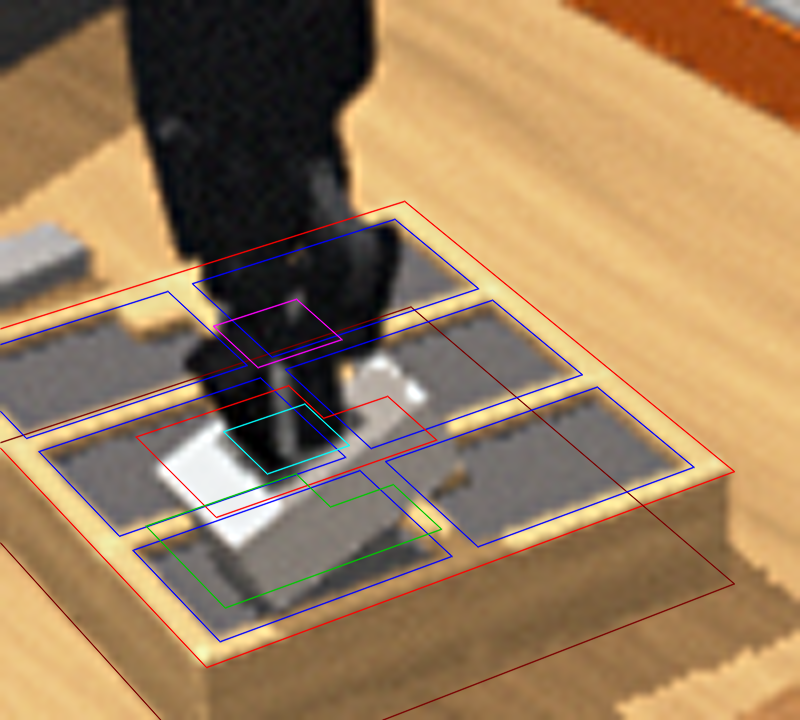

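The cassette has pitched in the grip, with its +x end up and -x end down. The -x end did sink, so the well really is empty and the +x end caught on something. I'll fit its present pose from an enlarged crop.

Run:
```python
from plan import *
d=load("side10.npz");crop(d,250,205,50,45,16,"pics/z10.png")
d=load("top10.npz");crop(d,235,230,70,70,10,"pics/t10.png")
```

```text
(no output)
```

View pics/z10.png

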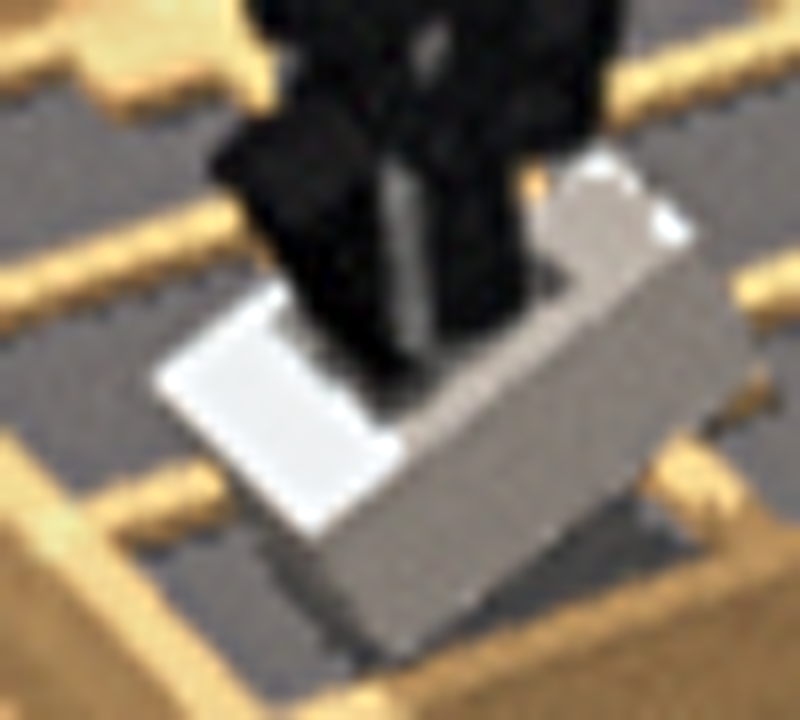

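View pics/t10.png

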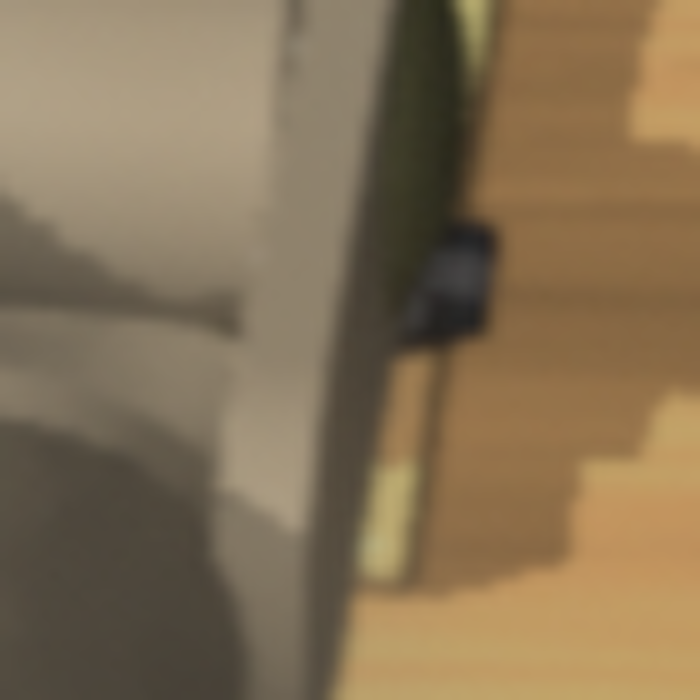

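```bash
cat > pf.py <<'E'
from plan import *
from scipy.spatial.transform import Rotation as Ro
def posefit(d,M,uv,p0,free=6):
    M=np.array(M,float);uv=np.array(uv,float)
    def P(v): return M@Ro.from_euler('ZYX',[v[3],v[4],v[5]],degrees=True).as_matrix().T+v[:3]
    f=lambda v:(proj(d,P(np.r_[v,p0[len(v):]]))-uv).ravel()
    r=least_squares(f,p0[:free]);return r.x,f(r.x).reshape(-1,2)
E
python3 - <<'E'
from pf import *
d=load("side10.npz")
M=[[-.04,.028,.035],[-.04,-.028,.035],[.04,-.028,.035],[.04,.004,.035],[-.04,-.028,0],[.04,-.028,0]]
uv=uncrop([(155,380),(312,538),(695,238),(600,145),(385,655),(757,350)],16,250,205)
v,r=posefit(d,M,uv,[.46,.09,.055,-6.6,0,0],6);print(v.round(4));print(r.round(2))
s=rig.observe();print(s["position"],s["tool_rot"])
d=load("side9.npz")
uv=uncrop([(90,213),(248,370),(668,215),(583,130),(260,538),(672,400)],16,252,212)
v,r=posefit(d,M,uv,[.46,.09,.055,-6.6,0,0],6);print(v.round(4));print(r.round(2))
E
```

```text
[  0.5003   0.1225   0.0369  -6.8791 -24.3442   3.6191]
[[-0.22 -0.78]
 [ 0.09 -0.11]
 [-0.45 -0.11]
 [-0.67 -0.03]
 [ 0.83  0.21]
 [ 0.42  0.84]]
[0.46263076 0.08872449 0.05993465] [[ 9.93148079e-01 -1.16861772e-01 -4.67709416e-04]
 [-1.16861777e-01 -9.93148189e-01  1.61064109e-05]
 [-4.66386983e-04  3.86613027e-05 -9.99999890e-01]]
[ 0.4829  0.1204  0.0308 -6.533   0.4844  0.4633]
[[ 0.03 -0.22]
 [-0.13 -0.19]
 [ 0.15  0.37]
 [-0.44  0.31]
 [ 0.03  0.2 ]
 [ 0.36 -0.48]]
```

Run:
```python
from pf import *
for n in("side0","side9","side10"):
    d=load(n+".npz");P=pc(d)
    print(n)
    if n=="side0":
        for u,v in((345,264),(360,258),(350,270),(340,325),(250,228),(290,215),(320,330)): print((u,v),np.nanmedian(P[v-1:v+2,u-1:u+2].reshape(-1,3),0).round(4))
    else:
        # crop pixel -> u
        o=(252,212) if n=="side9" else (250,205)
        for c in ((180,230),(250,310),(590,190),(400,400),(550,350),(170,330)) if n=="side9" else ((220,370),(300,450),(590,220),(400,560),(600,400)):
            u,v=np.round((np.array(c)+.5)/16-.5+o).astype(int); print(c,np.nanmedian(P[v-1:v+2,u-1:u+2].reshape(-1,3),0).round(4))
```

```text
side0
(345, 264) [ 0.5404 -0.0975  0.0319]
(360, 258) [ 0.5776 -0.113   0.043 ]
(350, 270) [ 0.5471 -0.1095  0.0172]
(340, 325) [ 0.4068 -0.2313  0.0081]
(250, 228) [0.4411 0.1848 0.0421]
(290, 215) [0.5653 0.1673 0.042 ]
(320, 330) [ 0.368  -0.2077  0.0004]
side9
(180, 230) [0.4366 0.107  0.0898]
(250, 310) [0.4314 0.0802 0.09  ]
(590, 190) [0.494  0.0756 0.0901]
(400, 400) [0.4492 0.0626 0.0721]
(550, 350) [0.4757 0.0582 0.0752]
(170, 330) [0.4227 0.0941 0.0836]
side10
(220, 370) [0.4376 0.1081 0.0819]
(300, 450) [0.4339 0.0803 0.081 ]
(590, 220) [0.4918 0.0778 0.1051]
(400, 560) [0.4415 0.0623 0.0659]
(600, 400) [0.4783 0.0581 0.0828]
```

Depth is reliable here, with the top face at a level 0.090. I'll express the faces in box coordinates and check the well walls the same way.

Run:
```python
from pf import *
def tobox(P): return (P[...,:2]-BOX[:2])@rot(BOX[2])
d=load("side9.npz");P=pc(d);Q=tobox(P)*1e3
W=d["frame"].min(2);sub=np.zeros((480,640),bool);sub[212:252,252:302]=True
z=P[...,2]*1e3
m=sub&(z>60)&(z<84)&(abs(Q[...,0]+48)<45)&(abs(Q[...,1]+72)<40)
print("faces -y:",); 
k=m&(Q[...,0]>-80)&(Q[...,0]<-20)&(Q[...,1]<-90);print(k.sum(),"y med",np.median(Q[k][:,1]),"slope",np.polyfit(Q[k][:,0],Q[k][:,1],1), "expect -100")
k=m&(Q[...,1]>-92)&(Q[...,1]<-60)&(Q[...,0]<-75);print(k.sum(),"x med",np.median(Q[k][:,0]),"expect -88")
# box outer walls, from initial pictures
for n in("side0","top0"):
    d=load(n+".npz");P=pc(d);Q=tobox(P)*1e3;z=P[...,2]*1e3
    k=(abs(Q[...,0])<80)&(Q[...,1]<-100)&(Q[...,1]>-125)&(z>10)&(z<40);print(n,"-y wall",k.sum(),np.median(Q[k][:,1]) if k.any() else "")
    k=(abs(Q[...,1])<90)&(Q[...,0]<-85)&(Q[...,0]>-115)&(z>10)&(z<40);print(n,"-x wall",k.sum(),np.median(Q[k][:,0]) if k.any() else "", np.polyfit(Q[k][:,1],Q[k][:,0],1) if k.any() else "")
    r=(abs(z-47)<2.)&(abs(Q[...,0])<115)&(abs(Q[...,1])<125)
    print("rim pts",r.sum(),[np.percentile(Q[r][:,i],[1,99]).round(1) for i in(0,1)])
```

```text
faces -y:
160 y med -99.95022612170837 slope [ 1.35881518e-02 -9.93558938e+01] expect -100
37 x med -86.13968831332974 expect -88
side0 -y wall 472 -111.6301956757929
side0 -x wall 224 -101.13017936709903 [ 3.25216301e-03 -1.01150548e+02]
rim pts 1188 [array([-101.3,   99.5]), array([-113.5,  113.2])]
top0 -y wall 70 -110.43654934705648
top0 -x wall 128 -99.92686902556267 [ 1.99541485e-02 -9.62637613e+01]
rim pts 1689 [array([-99.4, 101.6]), array([-109.5,  113.9])]
```

The x offset is the cause: the cassette sits about +1.9 mm in the hand and the box about -0.8 mm, which uses up the 3 mm play. I'll raise it, tilt the tool about 24° to level the cassette, re-measure, and shift it toward -x.

```bash
python3 -m pendant '[20,0,0,-0.8,0,0,0, 20,-0.4,0,0,0,-1,0, 20,0,0,0,0,-1,0, 20,0,0,0,0,-1,0, 20,0,0,0,0,0,0, 20,0,0,0,0,0,0]' 110
cat > dep.py <<'E'
from pf import *
def tobox(P): return (P[...,:2]-BOX[:2])@rot(BOX[2])
def look(tag,win,f=8):
    d=rig.get_image("side");np.savez(tag+".npz",**d);crop(d,*win,f,f"pics/{tag}.png")
    return d
E
python3 - <<'E'
from dep import *
d=look("s11",(230,140,100,90))
s=rig.observe();print(s["position"],s["tool_rot"].round(3).tolist(),s["q"].round(1))
E
```

```text
time_s: 15.25
position: [0.4429, 0.091, 0.0992]
tool_rot: [[0.907, -0.117, -0.404], [-0.107, -0.993, 0.048], [-0.407, 0.0, -0.914]]
ft_force: [-0.6, -0.1, -2.8]
grip_width: 0.0285
[0.44247657 0.09115947 0.09985287] [[0.908, -0.117, -0.403], [-0.107, -0.993, 0.047], [-0.406, 0.0, -0.914]] [-4.1 29.9 82.4  1.  91.6 92.4]
```

View pics/s11.png

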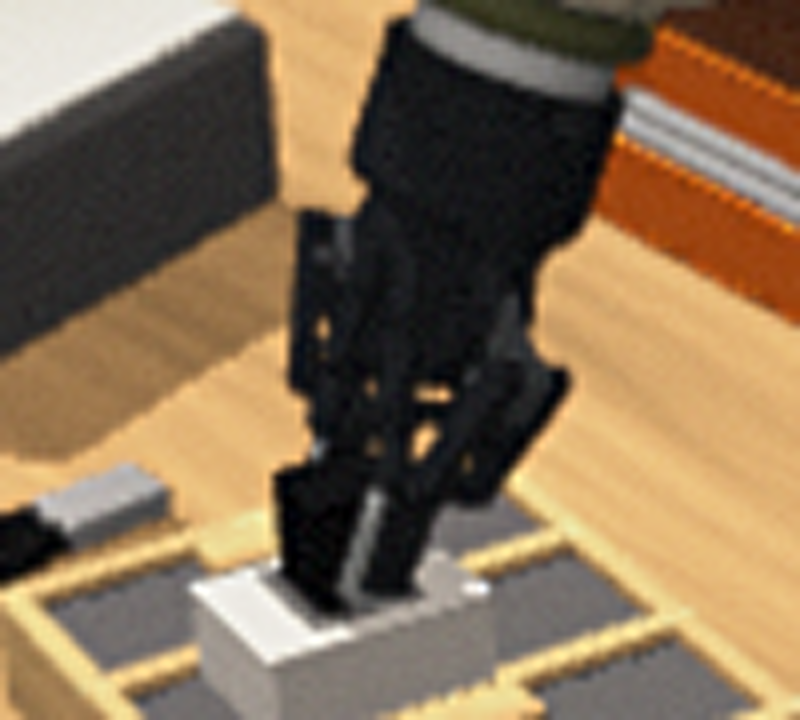

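The cassette looks level again, top face around (270,610), tool leaning +x. Now measuring its tilt and its faces.

```bash
cat >> dep.py <<'E'
def faces(d,guess,yaw,zt):
    """guess centre xy, yaw rad of the face frame, zt top height guess; prints measured faces in the frame's local mm"""
    P=pc(d);L=(P[...,:2]-guess)@rot(yaw)*1e3;z=(P[...,2]-zt)*1e3
    sat=d["frame"].max(2).astype(int)-d["frame"].min(2);k0=(sat<45)&(d["frame"].max(2)>90)&(abs(L[...,0])<48)&(abs(L[...,1])<36)
    k=k0&(abs(z)<6)&(abs(L[...,0])<37)&(L[...,1]>-24)&(L[...,1]<26)
    c,res,_,_=np.linalg.lstsq(np.c_[L[k],np.ones(k.sum())],z[k],rcond=None)
    r=z[k]-np.c_[L[k],np.ones(k.sum())]@c;kk=np.where(k.ravel())[0][abs(r)<2]
    Lf=L.reshape(-1,2)[kk];zf=z.ravel()[kk];c=np.linalg.lstsq(np.c_[Lf,np.ones(len(kk))],zf,rcond=None)[0]
    print("top n",len(kk),"slope deg x,y",np.degrees(c[:2]).round(2),"z top mid",(zt*1e3+c[2]).round(2))
    k=k0&(z<-5)&(z>-28)&(abs(L[...,0])<32)&(L[...,1]<-20)
    a=np.polyfit(L[k][:,0],L[k][:,1],1);print("-y face n",k.sum(),"at",np.median(L[k][:,1]).round(2),"(nom -28) yaw err deg",np.degrees(a[0]).round(2), "sd",np.std(L[k][:,1]-np.polyval(a,L[k][:,0])).round(2))
    k=k0&(z<-5)&(z>-28)&(abs(L[...,1])<22)&(L[...,0]<-30)
    if k.sum()>3:
        a=np.polyfit(L[k][:,1],L[k][:,0],1);print("-x face n",k.sum(),"at",np.median(L[k][:,0]).round(2),"(nom -40) yaw err",-np.degrees(a[0]).round(2),"sd",np.std(L[k][:,0]-np.polyval(a,L[k][:,1])).round(2))
E
python3 - <<'E'
from dep import *
d=load("s11.npz")
g=well('a',1)[:2];P=pc(d)
u,v=230+270/8,140+600/8;print(P[int(v),int(u)])
faces(d,g,BOX[2],P[int(v),int(u),2])
d=load("side9.npz");faces(d,g,BOX[2],.09)
E
```

```text
[0.43382857 0.0958873  0.12866436]
top n 113 slope deg x,y [-1.48 -0.54] z top mid 128.61
-y face n 173 at -28.34 (nom -28) yaw err deg 0.46 sd 1.7
-x face n 56 at -44.87 (nom -40) yaw err 0.1 sd 0.71
top n 139 slope deg x,y [ 0.24 -0.34] z top mid 90.74
-y face n 166 at -27.95 (nom -28) yaw err deg 0.68 sd 1.63
-x face n 52 at -38.21 (nom -40) yaw err 0.22 sd 0.89
```

```bash
cat > boxfit.py <<'E'
from dep import *
from scipy.optimize import minimize
def mask(d,v,win,f):
    x0,y0,W,H=win;b=(v[0],v[1],np.radians(v[2]));out=np.zeros((H*f,W*f),np.uint8)
    for i in(-48,48):
        for j in(-72,0,72):
            s=-1 if i>0 else 1  # block at (+x,+y) row a ; (-x,+y) row b
            L=np.array([[-43*s,-31],[43*s,-31],[43*s,10],[22*s,10],[22*s,31],[-43*s,31]])+[i,j]
            ms=[]
            for z in(.047,.042):
                q=(proj(d,w(b,L/1e3,z))-[x0,y0]+.5)*f-.5;m=np.zeros_like(out);cv2.fillPoly(m,[np.round(q*16).astype(np.int32)],1,cv2.LINE_8,4);ms.append(m)
            out|=ms[0]&ms[1]
    return cv2.resize(out.astype(np.float32),(W,H),interpolation=cv2.INTER_AREA)
def run(n,win,bl,p0=(.518,.1548,-6.6)):
    d=load(n+".npz");x0,y0,W,H=win
    im=d["frame"][y0:y0+H,x0:x0+W].astype(float);ch=im[...,0]-im[...,2]  # red-blue: rim high, pad low
    def cost(v):
        m=cv2.GaussianBlur(mask(d,v,win,6),(0,0),bl);A=np.c_[m.ravel(),np.ones(m.size)];r=sup
        big=w((v[0],v[1],np.radians(v[2])),SQ*[.103,.115],.047);q=proj(d,big)-[x0,y0];k=np.zeros((H,W),np.uint8);cv2.fillPoly(k,[q.astype(np.int32)],1);k=k.ravel()>0
        return -np.corrcoef(m.ravel()[k],ch.ravel()[k])[0,1]
    sup=None
    sc=np.array([1e3,1e3,5])
    r=minimize(lambda x:cost(x/sc),np.array(p0)*sc,method="Nelder-Mead",options=dict(initial_simplex=np.array(p0)*sc+np.array([[0,0,0],[4,0,0],[0,4,0],[0,0,4.]]),xatol=.02,fatol=1e-5))
    v=r.x/sc;L=(v[:2]-BOX[:2])@rot(BOX[2])*1e3;print(n,v.round(5),r.fun,"offset in box mm",L.round(2))
E
python3 - <<'E'
from boxfit import *
run("top0",(185,195,108,96),1.0);run("side0",(226,190,110,75),.6)
E
```

```text
top0 [ 0.57219  0.10998 -8.21898] -0.47018677322021546 offset in box mm [ 58.98 -38.29]
side0 [ 0.55345  0.11587 -5.11687] -0.3116592749950381 offset in box mm [ 39.69 -34.59]
```

```bash
sed -i 's/return -np.corrcoef/return np.corrcoef/' boxfit.py
python3 - <<'E'
from boxfit import *
run("top0",(185,195,108,96),1.0);run("side0",(226,190,110,75),.6);run("side0",(226,190,110,75),.9)
E
```

```text
top0 [ 0.51924  0.15649 -6.85764] -0.9816149374849462 offset in box mm [1.03 1.82]
side0 [ 0.51856  0.15799 -6.77112] -0.9775097649754163 offset in box mm [0.19 3.24]
side0 [ 0.51875  0.15794 -6.72189] -0.968839956902901 offset in box mm [0.38 3.21]
```

The colour fit is sharp (|corr| 0.98): the box is really about +2 to +3 mm in box y from my first estimate, yaw about -6.8. I'll fit the cassette (side9) the same way, with height fixed and only x, y and yaw free, so the two can be compared in one camera.

```bash
cat >> pf.py <<'E'
def fitxyyaw(d,M,uv,z,p0,pitch=0):
    M=np.array(M,float)
    def P(v): return M@Ro.from_euler('ZYX',[v[2],pitch,0],degrees=True).as_matrix().T+np.r_[v[:2],z]
    f=lambda v:(proj(d,P(v))-uv).ravel();r=least_squares(f,p0,x_scale=[.01,.01,1]);return r.x,f(r.x).reshape(-1,2)
E
python3 - <<'E'
from dep import *
M=[[-.04,.028,.035],[-.04,-.028,.035],[.04,-.028,.035],[.04,.004,.035],[-.04,-.028,0],[.04,-.028,0]]
d=load("side9.npz")
uv=uncrop([(90,213),(248,370),(668,215),(583,130),(260,538),(672,400)],16,252,212)
for z in(.053,.055,.057):
    v,r=fitxyyaw(d,M,uv,z,[.46,.09,-6.6]);print(z,v,"rel well est mm",((v[:2]-well('a',1)[:2])@rot(BOX[2])*1e3).round(2),np.abs(r).max().round(2))
# also initial cassette height check in side0
v=None
E
```

```text
0.053 [ 0.46501744  0.09205171 -6.50470313] rel well est mm [2.58 3.58] 0.98
0.055 [ 0.46338657  0.0895241  -6.45624202] rel well est mm [1.25 0.88] 1.03
0.057 [ 0.46175566  0.08699655 -6.4073196 ] rel well est mm [-0.08 -1.82] 1.07
```

```bash
python3 -m pendant '[20,0,0,0,0,0.18,0, 20,0.13,-0.03,0.21,0,0,0, 20,0.13,-0.02,0.22,0,0,0, 20,0.13,-0.02,0.22,0,0,0, 20,0,0,0,0,0,0, 20,0,0,0,0,0,0]' 110
python3 - <<'E'
from dep import *
d=look("s12",(250,205,50,45),16)
s=rig.observe();print(s["position"],s["tool_rot"].round(3).tolist(),s["ft_force"].round(1))
faces(d,well('a',1)[:2],BOX[2],.091)
E
```

```text
time_s: 15.9
position: [0.4486, 0.0939, 0.0626]
tool_rot: [[0.917, -0.117, -0.382], [-0.108, -0.993, 0.045], [-0.385, 0.0, -0.923]]
ft_force: [-0.1, 0.7, -2.6]
grip_width: 0.0287
[0.44885143 0.09393333 0.06296795] [[0.917, -0.117, -0.381], [-0.108, -0.993, 0.045], [-0.384, 0.0, -0.923]] [-0.  -0.3 -3.3]
top n 128 slope deg x,y [0.25 1.66] z top mid 92.68
-y face n 169 at -24.66 (nom -28) yaw err deg 0.17 sd 1.75
-x face n 54 at -39.67 (nom -40) yaw err 1.55 sd 1.49
```

View pics/s12.png

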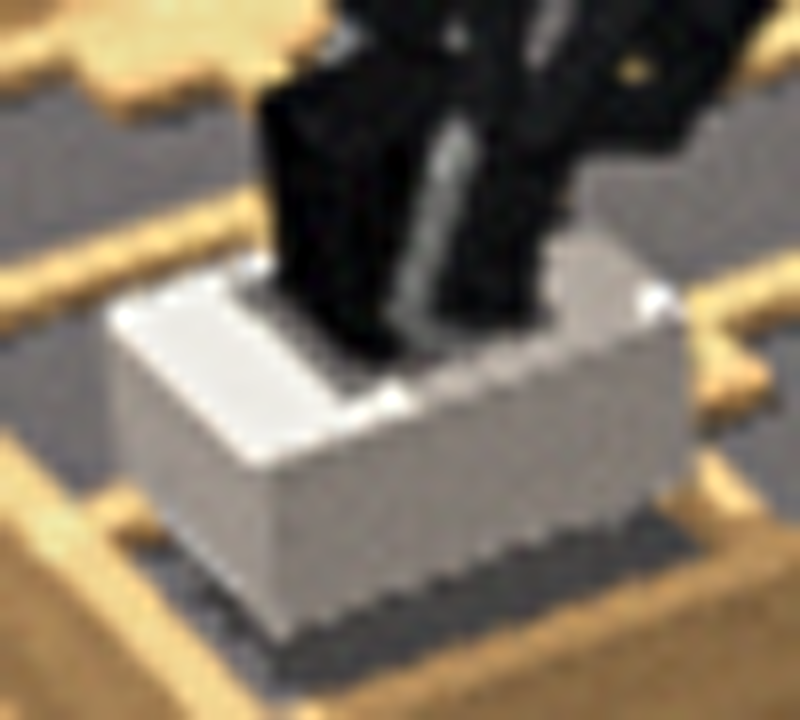

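```bash
cat > c12.py <<'E'
from dep import *
BS=(.5186,.1580,np.radians(-6.75))
M=[[-.04,.028,.035],[-.04,-.028,.035],[.04,-.028,.035],[-.04,-.028,0],[.04,-.028,0]]
E
python3 - <<'E'
from c12 import *
d=load("s12.npz")
uv=uncrop([(108,313),(265,465),(685,310),(280,638),(690,487)],16,250,205)
wl=w(BS,[[-.048,-.072]],.047)[0];print(wl)
for z in(.0555,.057):
    v,r=fitxyyaw(d,M,uv,z,[.46,.09,-6.6]);print(z,v.round(4),"rel well mm",((v[:2]-wl[:2])@rot(BS[2])*1e3).round(2),r.round(1).tolist())
v=(.4621,.0920)
b=(wl[0],wl[1],BS[2])
overlay(d,250,205,50,45,16,"pics/o12.png",[(w(b,SQ*[.043,.031],.047),(255,0,0)),(w(b,CA,.0565),(0,200,0)),(w(b,CA,.0915),(0,0,255))])
E
```

```text
[0.46247002 0.09214087 0.047     ]
0.0555 [ 0.4637  0.0947 -5.1611] rel well mm [0.93 2.7 ] [[-0.9, -0.3], [-0.3, 0.0], [0.5, -0.2], [-0.1, 0.5], [0.8, -0.2]]
0.057 [ 0.4625  0.0928 -5.1267] rel well mm [-0.04  0.67] [[-1.0, -0.3], [-0.3, 0.0], [0.6, -0.3], [-0.1, 0.5], [0.9, -0.2]]
```

View pics/o12.png

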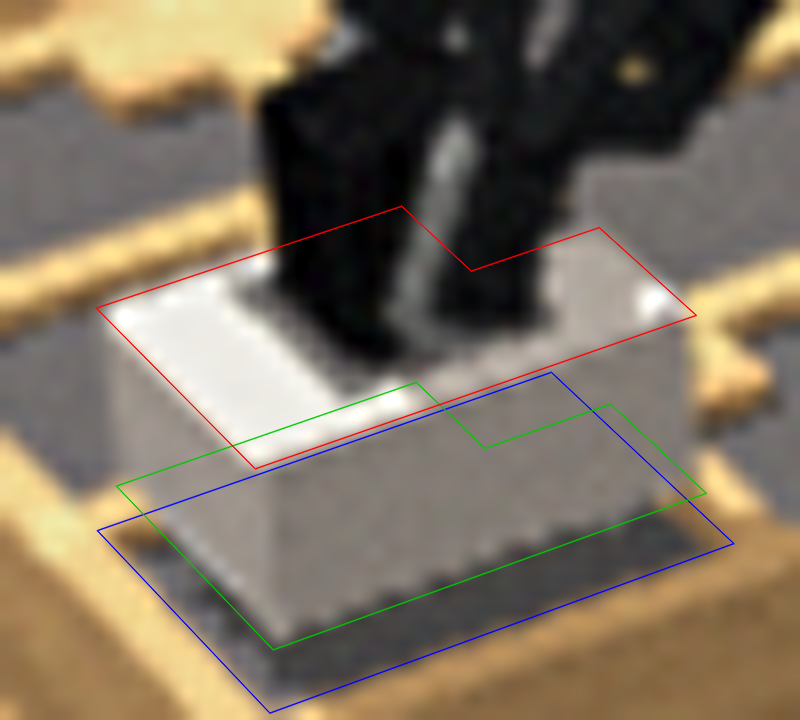

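Cassette is within about 1 mm of the well centre in the same camera. Lowering in small steps and checking force between them.

```bash
python3 -m pendant '[20,0.05,0,0.12,0,0,0, 20,0.05,0,0.12,0,0,0, 20,0,0,0,0,0,0]'
```

```text
time_s: 16.25
position: [0.4483, 0.0939, 0.0492]
tool_rot: [[0.917, -0.117, -0.382], [-0.108, -0.993, 0.045], [-0.385, 0.0, -0.923]]
ft_force: [0.5, -1.5, -3.5]
grip_width: 0.0286
```

```bash
python3 -m pendant '[20,0.04,0,0.092,0,0,0, 20,0.03,0,0.075,0,0,0, 20,0,0,0,0,0,0]'
```

```text
time_s: 16.55
position: [0.4486, 0.0939, 0.0405]
tool_rot: [[0.917, -0.117, -0.382], [-0.108, -0.993, 0.045], [-0.384, 0.0, -0.923]]
ft_force: [0.2, 0.6, -2.9]
grip_width: 0.0288
```

```bash
python3 -m pendant '[20,0.04,0,0.1,0,0,0, 20,0.04,0,0.1,0,0,0, 20,0.04,0,0.1,0,0,0, 20,0,0,0,0,0,0]'
```

```text
time_s: 16.95
position: [0.4482, 0.094, 0.0241]
tool_rot: [[0.917, -0.117, -0.382], [-0.108, -0.993, 0.045], [-0.385, 0.0, -0.923]]
ft_force: [-1.2, -0.1, -2.2]
grip_width: 0.0288
```

```bash
python3 -m pendant '[20,0.028,0,0.07,0,0,0, 20,0.016,0,0.04,0,0,0, 20,0,0,0,0,0,0]'
```

```text
time_s: 17.25
position: [0.4485, 0.094, 0.0187]
tool_rot: [[0.917, -0.117, -0.381], [-0.108, -0.993, 0.045], [-0.384, 0.0, -0.923]]
ft_force: [0.3, 0.0, -2.8]
grip_width: 0.0287
```

```bash
python3 -m pendant '[20,0.012,0,0.03,0,0,0, 20,0,0,0,0,0,0]'
python3 - <<'E'
from c12 import *
d=look("s13",(240,180,70,70),10)
faces(d,well('a',1)[:2],BOX[2],.049)
E
```

```text
time_s: 17.45
position: [0.4485, 0.094, 0.0174]
tool_rot: [[0.917, -0.117, -0.381], [-0.108, -0.993, 0.045], [-0.384, 0.0, -0.923]]
ft_force: [0.2, 0.2, -1.4]
grip_width: 0.0289
top n 132 slope deg x,y [0.49 0.45] z top mid 47.4
-y face n 3 at -23.04 (nom -28) yaw err deg -6.32 sd 1.04
```

View pics/s13.png

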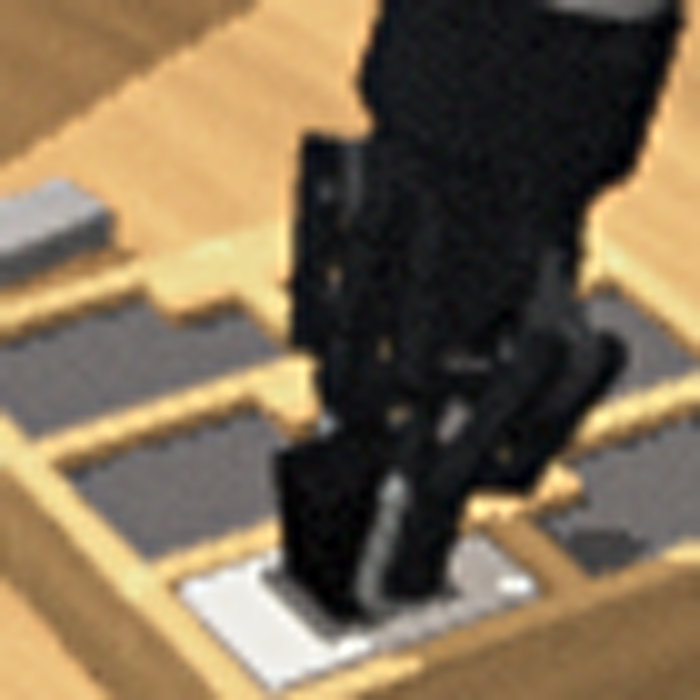

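Cassette_a is flush in a1 (top measured at 47.4 mm). Releasing and retreating along the tool axis.

```bash
python3 -m pendant '[50,0,0,0,0,0,0, 50,0,0,0,0,0,0, 50,0,0,0,0,0,0, 50,0,0,-0.3,0,0,0, 50,0,0,-0.6,0,0,0, 50,0,0,-0.9,0,0,0, 50,0,0,-0.9,0,0,0, 50,0,0,0,0,0,0]' 80
python3 - <<'E'
from c12 import *
d=look("s14",(240,140,110,110),7)
faces(d,well('a',1)[:2],BOX[2],.047)
E
```

```text
time_s: 18.3
position: [0.5035, 0.0875, 0.1464]
tool_rot: [[0.921, -0.117, -0.371], [-0.108, -0.993, 0.044], [-0.374, -0.001, -0.928]]
ft_force: [-0.3, -0.5, 0.2]
grip_width: 0.05
top n 142 slope deg x,y [0.11 0.71] z top mid 47.33
-y face n 2 at -20.82 (nom -28) yaw err deg 2.98 sd 0.0
```

View pics/s14.png

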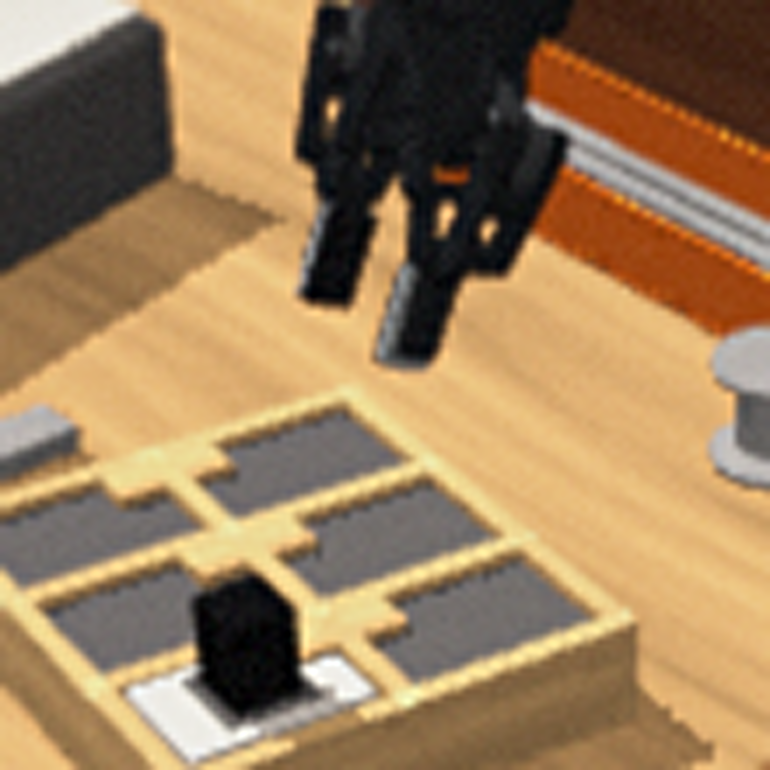

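Cassette_a is flush in a1 (47.3 mm) with its notch at the block. Now I'll refine cassette_b's pose from the side view.

Run:
```python
from c12 import *
d=rig.get_image("side");np.savez("s15.npz",**d);crop(d,335,280,50,55,14,"pics/zb.png")
```

```text
(no output)
```

View pics/zb.png

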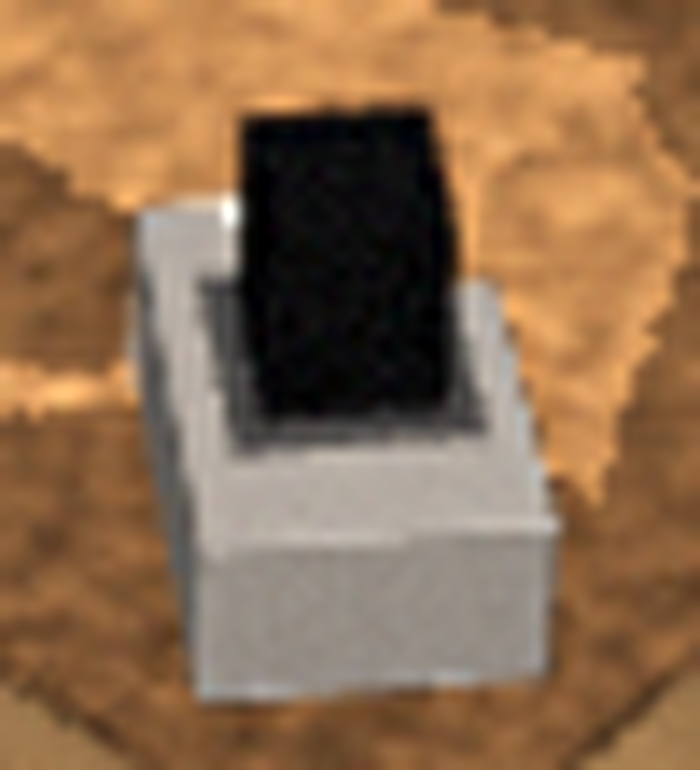

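Run:
```python
from c12 import *
d=load("s15.npz")
Mb=[[.04,.028,.035],[-.04,.028,.035],[-.04,-.028,.035],[.016,-.028,.035],[-.04,.028,0],[-.04,-.028,0],[.015,.015,.075],[.015,-.015,.075],[-.015,.015,.035],[-.015,-.015,.035]]
uv=uncrop([(138,208),(203,553),(557,523),(500,283),(200,698),(547,676),(243,112),(430,105),(262,418),(448,408)],14,335,280)
v,r=fitxyyaw(d,Mb,uv,.008,[.456,-.236,55]);print(v.round(4));print(r.round(2).tolist())
d0=load("side0.npz")
# a in side0, to see bias of side fit vs arm
v=np.array(v);go(v[0],v[1],.12,v[2])
```

```text
[ 0.4563 -0.2371 55.2405]
[[-0.23, -0.63], [-0.23, -0.43], [0.38, -0.1], [0.01, -0.53], [-0.38, 0.82], [0.22, 0.56], [-0.1, -0.36], [0.12, -0.74], [-0.05, 0.7], [0.26, 0.47]]
from [0.5001 0.0879 0.1421] yaw -6.71 tilt [-21.77   2.56] t 18.4 F [ 0.27 -0.08 -0.85] q [ -4.   31.8  70.3   1.  100.3  92.7]
 shift units [0.068 6.558 0.45 ] rows>= 6.56
 turn wz total units -7.743
```

```bash
python3 -m pendant '[50,0,0,0,0,0.95,0, 50,0,0,0,0,0.95,0, 50,0,0,0,0,0.91,0, 50,0,0.8,0,0,0,0, 50,0,0.8,0,0,0,0, 50,0,0.8,0,0,0,0, 50,0,0.8,0,0,0,0, 50,0,0.8,0,0,0,0, 50,0,0.8,0,0,0,0, 50,0,0.8,0,0,0,0, 50,0,0,0,0,0,0]'
python3 - <<'E'
from c12 import *
go(.4563,-.2371,.09,-34.5)
E
```

```text
time_s: 19.5
position: [0.4659, -0.1935, 0.1404]
tool_rot: [[0.993, -0.121, -0.004], [-0.121, -0.993, 0.001], [-0.004, -0.0, -1.0]]
ft_force: [-0.1, 0.0, 0.4]
grip_width: 0.0497
from [ 0.4659 -0.1935  0.1404] yaw -6.96 tilt [-0.21  0.05] t 19.5 F [-0.13  0.01  0.43] q [-36.   20.3  86.7  -0.1  73.2  61. ]
 shift units [-0.081  0.89   1.007] rows>= 1.01
 turn wz total units 3.442
```

```bash
python3 -m pendant '[50,-0.04,0.45,0.3,0,0.02,0, 50,-0.04,0.44,0.3,0,0,0, 50,0,0,0.4,0,0,1, 50,0,0,0,0,0,1, 50,0,0,0,0,0,1, 50,0,0,0,0,0,0.44, 50,0,0,0,0,0,0]'
python3 - <<'E'
from c12 import *
go(.4563,-.2371,.012,-34.5)
d=look("s16",(310,200,100,130),6)
E
```

```text
time_s: 20.2
position: [0.4574, -0.2325, 0.0909]
tool_rot: [[0.827, -0.562, -0.001], [-0.562, -0.827, 0.002], [-0.001, -0.001, -1.0]]
ft_force: [-0.3, 0.3, -0.3]
grip_width: 0.0495
from [ 0.4574 -0.2325  0.0909] yaw -34.21 tilt [-0.03  0.1 ] t 20.2 F [-0.34  0.28 -0.29] q [-40.2  24.3  89.6   0.1  66.2  84. ]
 shift units [0.035 0.09  1.578] rows>= 1.58
 turn wz total units 0.036
```

View pics/s16.png

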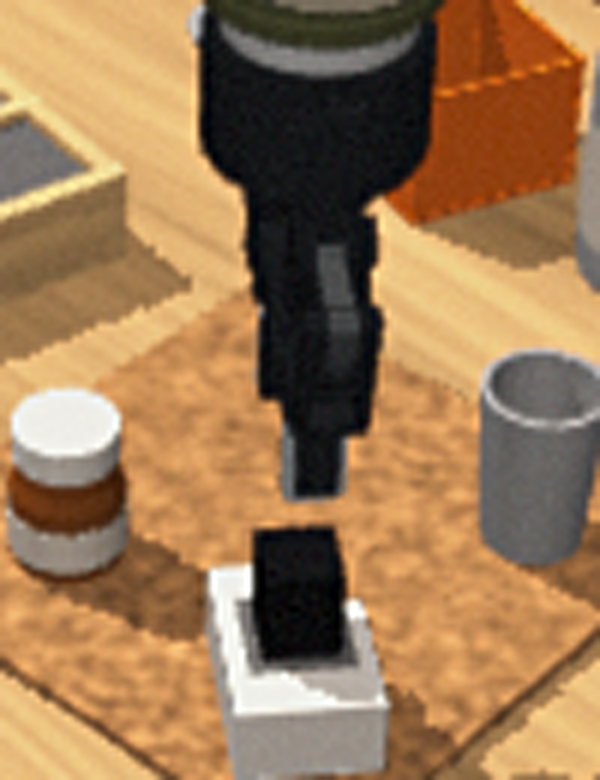

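```bash
python3 -m pendant '[50,0.035,0.09,0.6,0,0,0.03, 50,0,0,0.5,0,0,0, 50,0,0,0.3,0,0,0, 50,0,0,0.14,0,0,0, 50,0,0,0,0,0,0]'
python3 - <<'E'
from c12 import *
go(.4563,-.2371,.014,-34.5)
d=look("s17",(310,220,100,110),7)
E
```

```text
time_s: 20.75
position: [0.4567, -0.238, 0.0142]
tool_rot: [[0.825, -0.565, -0.0], [-0.565, -0.825, 0.001], [-0.001, -0.001, -1.0]]
ft_force: [0.2, -0.2, -0.2]
grip_width: 0.05
from [ 0.4567 -0.238   0.0142] yaw -34.4 tilt [-0.01  0.07] t 20.75 F [ 0.18 -0.23 -0.22] q [-40.7  30.6  94.4   0.1  55.   83.6]
 shift units [-0.016 -0.011  0.004] rows>= 0.02
 turn wz total units 0.013
```

View pics/s17.png

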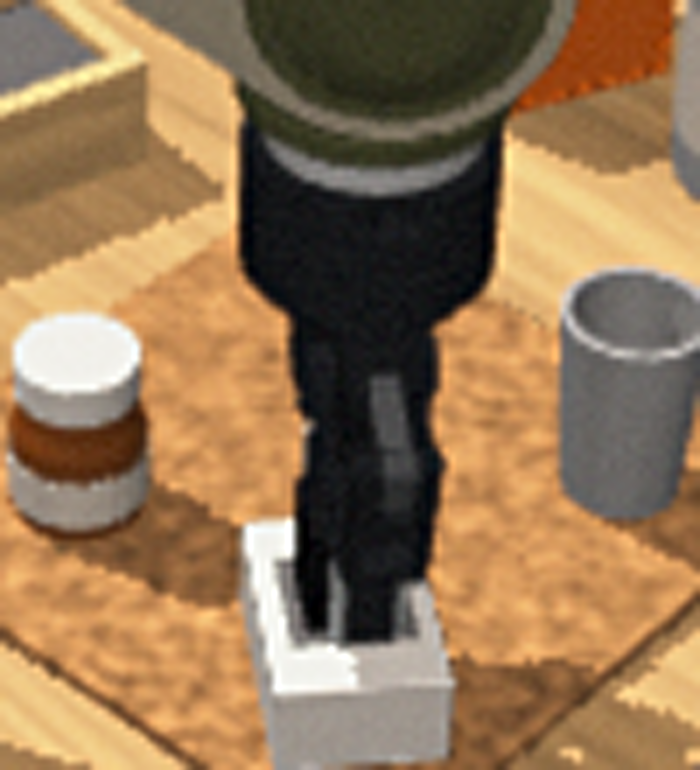

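The fingers straddle the knob. Closing and lifting.

```bash
python3 -m pendant '[20,0,0,0,0,0,0, 20,0,0,0,0,0,0, 20,0,0,0,0,0,0, 20,0,0,0,0,0,0, 20,0,0,-0.3,0,0,0, 20,0,0,-0.7,0,0,0, 20,0,0,-0.8,0,0,0, 20,0,0,-0.3,0,0,0, 20,0,0,0,0,0,0]' 80
python3 - <<'E'
from c12 import *
q=w(BS,[[.048,-.072]],.047)[0];print(q);go(q[0],q[1],.115,83.25)
E
```

```text
time_s: 21.7
position: [0.4576, -0.2391, 0.1219]
tool_rot: [[0.825, -0.566, 0.005], [-0.566, -0.825, -0.003], [0.005, -0.0, -1.0]]
ft_force: [0.8, -0.1, -4.8]
grip_width: 0.0287
[0.55780459 0.08085728 0.047     ]
from [ 0.4576 -0.2391  0.1219] yaw -34.46 tilt [ 0.26 -0.17] t 21.7 F [ 0.8  -0.14 -4.83] q [-40.8  22.3  86.9   0.   70.5  83.7]
 shift units [-1.969 -6.41   0.128] rows>= 6.41
 turn wz total units -14.713
```

```bash
python3 -m pendant '[20,-0.12,-0.4,0,0,0,0, 20,-0.24,-0.78,0,0,0,0, 20,-0.24,-0.78,0,0,0,0, 20,-0.24,-0.78,0,0,0,0, 20,-0.24,-0.78,0,0,0,0, 20,-0.24,-0.78,0,0,0,0, 20,-0.24,-0.78,0,0,0,0, 20,-0.24,-0.78,0,0,0,0, 20,-0.17,-0.55,0,0,0,0, 20,0,0,0,0,0,-0.9, 20,0,0,0,0,0,-1, 20,0,0,0,0,0,-1]'
python3 -m pendant '[20,0,0,0,0,0,-1, 20,0,0,0,0,0,-1, 20,0,0,0,0,0,-1, 20,0,0,0,0,0,-1, 20,0,0,0,0,0,-1, 20,0,0,0,0,0,-1, 20,0,0,0,0,0,-1, 20,0,0,0,0,0,-1, 20,0,0,0,0,0,-1, 20,0,0,0,0,0,-1, 20,0,0,0,0,0,-1, 20,0,0,0,0,0,-0.8]'
python3 - <<'E'
from c12 import *
q=w(BS,[[.048,-.072]],.047)[0];print(q);go(q[0],q[1],.061,83.25)
d=look("s18",(260,120,100,120),6)
faces(d,q[:2],BS[2],rig.observe()["position"][2]+.029)
E
```

```text
time_s: 22.9
position: [0.5561, 0.0818, 0.1179]
tool_rot: [[0.982, -0.189, -0.002], [-0.189, -0.982, 0.0], [-0.002, 0.0, -1.0]]
ft_force: [-0.1, -0.1, -3.6]
grip_width: 0.0289
time_s: 24.1
position: [0.5561, 0.0814, 0.118]
tool_rot: [[0.114, 0.993, -0.002], [0.993, -0.114, 0.0], [-0.0, -0.002, -1.0]]
ft_force: [0.1, -0.2, -3.3]
grip_width: 0.029
[0.55780459 0.08085728 0.047     ]
from [0.5561 0.0814 0.118 ] yaw 83.44 tilt [-0.14  0.  ] t 24.1 F [ 0.06 -0.22 -3.31] q [-3.7 26.9 79.6 -0.  73.6  2.8]
 shift units [-0.007  0.038  1.139] rows>= 1.14
 turn wz total units 0.024
top n 84 slope deg x,y [-0.87  0.32] z top mid 145.43
-y face n 159 at -30.37 (nom -28) yaw err deg 0.31 sd 1.53
-x face n 33 at -42.05 (nom -40) yaw err -2.83 sd 0.75
```

View pics/s18.png

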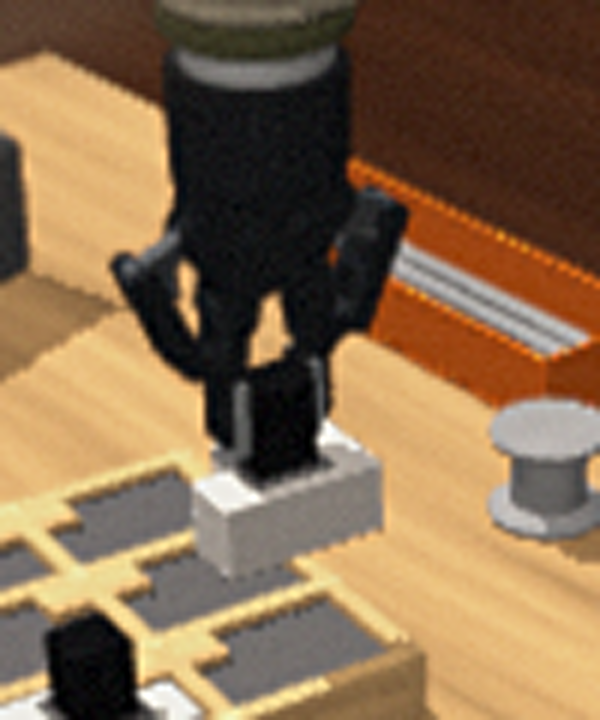

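The notch end is at (-x,+y), as needed. Shifting about +2 mm in both x and y and lowering to just above the rim.

```bash
python3 -m pendant '[20,0.048,0.04,0.3,0,0,0.02, 20,0,0,0.4,0,0,0, 20,0,0,0.3,0,0,0, 20,0,0,0.09,0,0,0, 20,0,0,0,0,0,0, 20,0,0,0,0,0,0]'
python3 - <<'E'
from c12 import *
q=w(BS,[[.048,-.072]],.047)[0];go(q[0],q[1],.061,83.25)
d=look("s19",(275,180,60,60),12)
p=rig.observe()["position"];zt=p[2]+.0275;faces(d,q[:2],BS[2],zt)
b=(q[0],q[1],BS[2])
overlay(d,275,180,60,60,12,"pics/o19.png",[(w(b,SQ*[.043,.031],.047),(255,0,0)),(w(b,-CB,zt-.035),(0,200,0)),(w(b,-CB,zt),(0,0,255))])
E
```

```text
time_s: 24.75
position: [0.5597, 0.0835, 0.0658]
tool_rot: [[0.123, 0.992, 0.002], [0.992, -0.123, -0.0], [0.0, 0.002, -1.0]]
ft_force: [-0.1, -0.1, -2.9]
grip_width: 0.0291
from [0.5597 0.0835 0.0658] yaw 82.93 tilt [ 0.1  -0.01] t 24.75 F [-0.08 -0.1  -2.91] q [-3.5 30.5 83.1 -0.  66.3  3.6]
 shift units [-0.057 -0.031  0.096] rows>= 0.1
 turn wz total units -0.04
top n 94 slope deg x,y [ 0.04 -0.29] z top mid 93.08
-y face n 150 at -27.47 (nom -28) yaw err deg -0.59 sd 1.68
-x face n 30 at -38.55 (nom -40) yaw err -3.2 sd 1.01
```

View pics/o19.png

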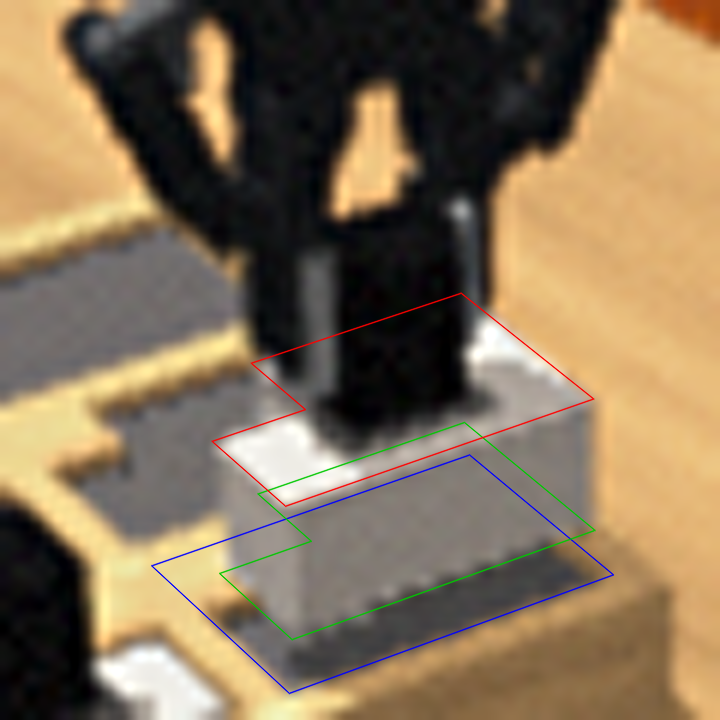

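View pics/s19.png

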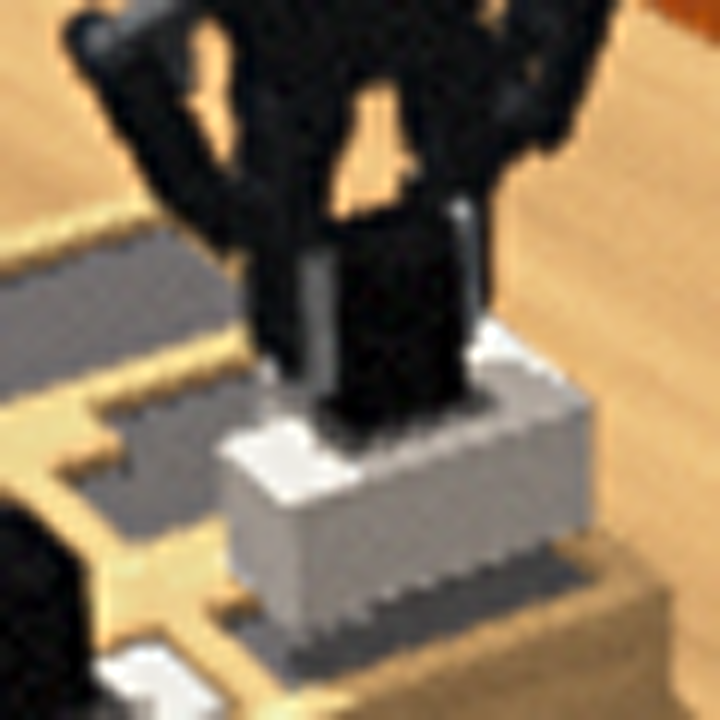

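```bash
python3 -m pendant '[20,-0.005,-0.022,0.1,0,0,-0.04, 20,0,0,0.1,0,0,0, 20,0,0,0.1,0,0,0, 20,0,0,0,0,0,0]'
```

```text
time_s: 25.2
position: [0.558, 0.0834, 0.0498]
tool_rot: [[0.117, 0.993, 0.0], [0.993, -0.117, -0.0], [-0.0, 0.0, -1.0]]
ft_force: [1.1, -0.3, -3.1]
grip_width: 0.029
```

Bottom at about 42 mm with no contact force. Continuing.

```bash
python3 -m pendant '[20,0,0,0.08,0,0,0, 20,0,0,0.08,0,0,0, 20,0,0,0,0,0,0]'
```

```text
time_s: 25.5
position: [0.5582, 0.0834, 0.042]
tool_rot: [[0.117, 0.993, 0.001], [0.993, -0.117, -0.0], [-0.0, 0.001, -1.0]]
ft_force: [-0.7, -0.7, -3.7]
grip_width: 0.0292
```

```bash
python3 -m pendant '[20,0,0,0.1,0,0,0, 20,0,0,0.1,0,0,0, 20,0,0,0.1,0,0,0, 20,0,0,0,0,0,0]'
```

```text
time_s: 25.9
position: [0.5581, 0.0834, 0.0267]
tool_rot: [[0.117, 0.993, 0.0], [0.993, -0.117, -0.0], [-0.0, 0.0, -1.0]]
ft_force: [-1.1, 0.0, -2.4]
grip_width: 0.0289
```

```bash
python3 -m pendant '[20,0,0,0.08,0,0,0, 20,0,0,0.05,0,0,0, 20,0,0,0,0,0,0]'
python3 - <<'E'
from c12 import *
q=w(BS,[[.048,-.072]],.047)[0]
d=look("s20",(260,150,90,90),8);faces(d,q[:2],BS[2],.047)
E
```

```text
time_s: 26.2
position: [0.5583, 0.0834, 0.0207]
tool_rot: [[0.117, 0.993, 0.001], [0.993, -0.117, -0.0], [-0.0, 0.001, -1.0]]
ft_force: [-0.3, -0.1, -2.4]
grip_width: 0.0287
top n 81 slope deg x,y [ 0.27 -0.11] z top mid 47.99Traceback (most recent call last):
  File "<stdin>", line 3, in <module>
  File "dep.py", line 16, in faces
    a=np.polyfit(L[k][:,0],L[k][:,1],1);print("-y face n",k.sum(),"at",np.median(L[k][:,1]).round(2),"(nom -28) yaw err deg",np.degrees(a[0]).round(2), "sd",np.std(L[k][:,1]-np.polyval(a,L[k][:,0])).round(2))
    raise TypeError("expected non-empty vector for x")
TypeError: expected non-empty vector for x
```

View pics/s20.png

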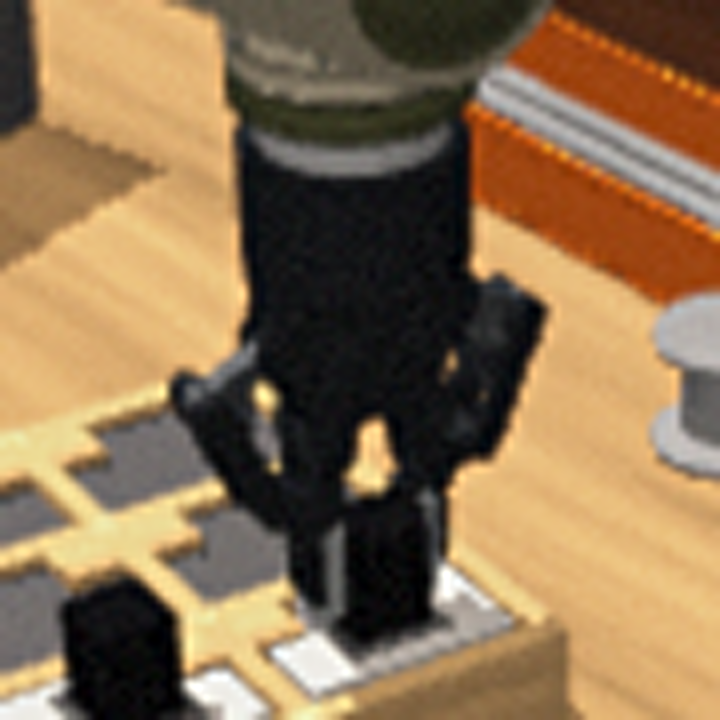

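Cassette_b is in b1, within about 1 mm of home. Lowering the last millimetre, releasing and retreating.

```bash
python3 -m pendant '[20,0,0,0.025,0,0,0, 20,0,0,0,0,0,0, 48,0,0,0,0,0,0, 48,0,0,0,0,0,0, 48,0,0,0,0,0,0, 48,0,0,-0.3,0,0,0, 48,0,0,-0.7,0,0,0, 48,0,0,-0.9,0,0,0, 48,0,0,-0.9,0,0,0, 48,0,0,-0.6,0,0,0, 48,-0.5,0.5,-0.5,0,0,0, 48,0,0,0,0,0,0]' 80; python3 -m pendant '[48,0.9,0,0,0,0,0, 48,0.9,0,0,0,0,0, 48,0.9,0,0,0,0,0, 48,0.9,0,0,0,0,0, 48,0.9,0,0,0,0,0, 48,0,0,0,0,0,0]'
python3 - <<'E'
from c12 import *
d=look("s21",(225,180,100,90),8);cv2.imwrite("pics/fs21.png",d["frame"][:,:,::-1])
t=rig.get_image("top");np.savez("t21.npz",**t);cv2.imwrite("pics/ft21.png",t["frame"][:,:,::-1])
for y in(-.048,.048):
    try: faces(d,w(BS,[[y,-.072]],.047)[0][:2],BS[2],.047)
    except Exception as e: pass
E
```

```text
time_s: 27.45
position: [0.5828, 0.0534, 0.2183]
tool_rot: [[0.119, 0.993, 0.009], [0.993, -0.119, -0.002], [-0.001, 0.009, -1.0]]
ft_force: [-0.9, 0.1, -0.3]
grip_width: 0.0483
time_s: 28.05
position: [0.6051, 0.2843, 0.213]
tool_rot: [[0.111, 0.994, -0.001], [0.994, -0.111, 0.001], [0.001, -0.001, -1.0]]
ft_force: [-0.3, -1.4, -0.3]
grip_width: 0.0482
top n 129 slope deg x,y [-0.33 -0.12] z top mid 46.99
top n 100 slope deg x,y [0.45 0.82] z top mid 47.21
```

View pics/s21.png

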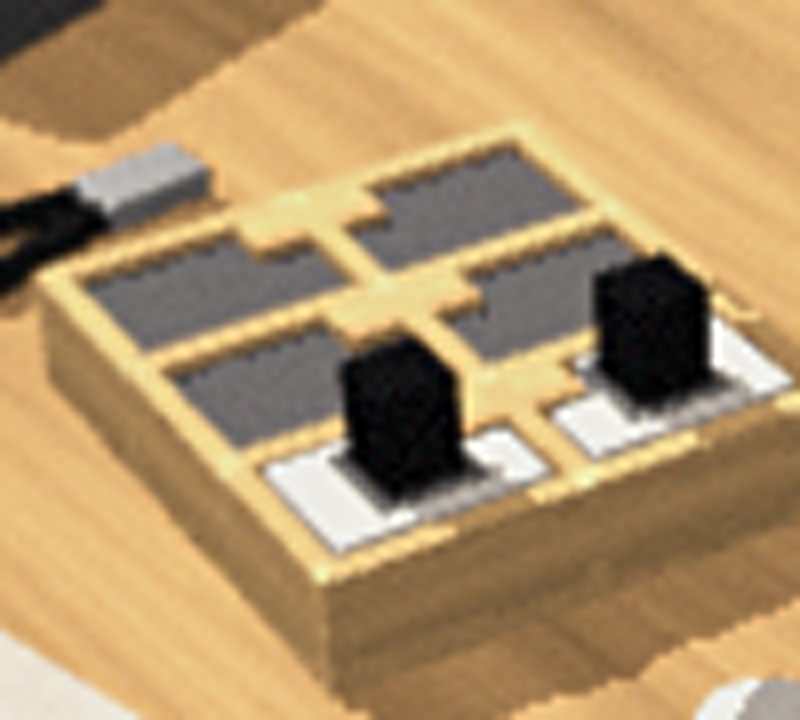

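View pics/ft21.png

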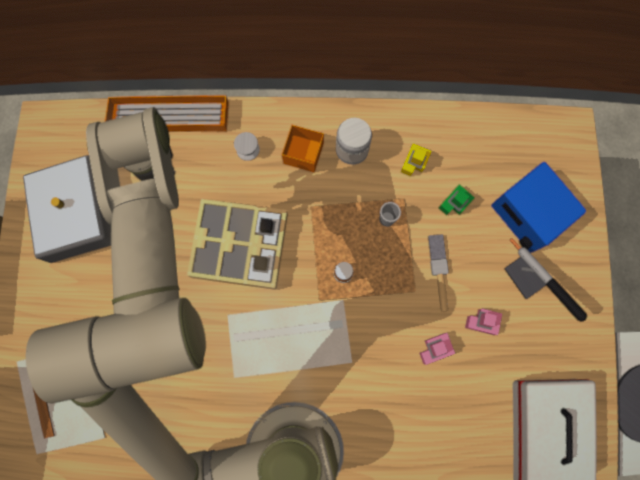

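View pics/fs21.png

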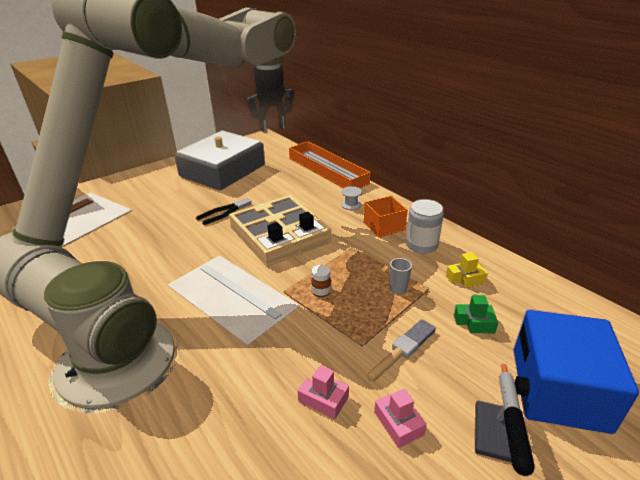

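Both cassettes are flush: tops at 47.0 and 47.2 mm against the 47 mm rim, knobs at (267,226) and (261,264) in the top view. The jar (344,271), cup (389,213) and the other bystanders are where they were, and the arm is clear.

```bash
python3 -c "
from rig import *
print(close_job())"
```

```text
the job is handed in; nothing more can be done
None
```

Both cassettes are in the box and the job is handed in, at about 28 s on the robot's clock. Cassette_a is in well a1 and cassette_b in b1, each with its notch at that row's corner block.

- **Finding the wells:** pads a2 and a3 were hard (14 to 23 N). a1 gave way at 1.6 N, and b1 gave way at about 1 N and could be seen sinking. b2 and b3 were not pressed.
- **Last checks:** the depth camera put the cassette tops at 47.0 mm (a) and 47.2 mm (b), against the 47 mm rim. In the final pictures, the jar, cup, brush and other bystanders look to be where they started, and the arm touches nothing.
- **What went wrong:** the first try at a1 jammed because my estimate of the box position was about 3 mm off, and I had sent two lowering moves without checking the force between them. The last wrist-force reading in the jam was 74 N vertically and 55 N sideways, about 93 N in all against the 120 N limit. I only saw readings at the end of each move, so the peak could have been higher.
- **How I fixed it:** the jam tilted cassette_a by about 24° in the grip. I tilted the tool to level it, measured again and lowered it in without further contact.
- **Disagreement:** the reported tool position was about 35 mm beyond where the finger tips really were. I corrected for this using the contact heights and the depth images.

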